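# Square up the swivel guide of a paper trimmer with a set square

### The job

The paper trimmer cuts crooked because its swivel guide has slipped. Take the set square from the dark blue book by its orange grip, lay it flat on the trimmer's bed and press it gently into the corner, one edge flush along the aluminium cutting rail and the other swinging the yellow guide round until both edges sit tight without a gap; keep it pressed against both for a good second at about 5 to 10 N each, never as much as 25 N. Then lift the square away, leave the guide square to the rail, and lay the square flat on the dark blue book again; touch the trimmer and guide only with the square, and leave the other things on the desk alone.

Things in the scene. Friction and masses are not known exactly. Their poses are not given: they have to be found in the camera images.
- square_grip (a point): Centre of the set square's orange upright grip, 23 mm above the square's underside; axes turn with the square, z up. The grip is a bar 52 mm long, 14 mm wide, from 5 to 41 mm above the underside; its length runs along (1,-1,0), parallel to the hypotenuse, so fingers close on it along (1,1,0). Lies on the dark blue book at the start
- square_corner (a point): Right-angled outer corner of the set square, an aluminium triangle 5 mm thick with two equal 150 mm legs, 90 to 145 g; mid-thickness, same axes as square_grip, at x +50, y +50 mm from it. One outer edge runs from here towards -x (faces +y, goes on the rail), the other towards -y (faces +x, goes on the guide)
- set_square: The set square as a whole; origin on its underside, 23 mm under square_grip, same axes
- rail_face (a point): NOMINAL middle of the working face of the aluminium rail, 6 mm above the bed. Axes: x along the rail, y out of the bed through it, z up. The real face is parallel to the plane y = 0, but its slotted screws let it stand anywhere from -4.5 to +4.5 mm from it in y: find it by touch. x from -140 to +140 mm, 12 mm high, rigidly clamped; the bed lies at y < 0
- rail: The trimmer's aluminium cutting rail, 280x15x12 mm, smooth (an edge pressed on rail or guide drags with about 0.3 of the pressing force). This pose is that of its mount: same axes as rail_face, 6 mm lower. A blue cutter head stands behind and over it at x = -78 mm, up to 43 mm above the bed
- trimmer: White paper trimmer with rail and guide, 290 (x) by 234 (y) mm, bed top 24 mm above the desk; does not shift; origin at the centre of its underside, axes as rail_face
- guide: The trimmer's yellow-edged swivel guide, on a vertical pivot at its origin (x +115, y -20 mm from rail_face). Axes turn with it: y along it towards the rail; it spans y +9 to -165 mm, x up to +13 mm, 12 mm high; a black nut stands on the pivot. Its axes are parallel to rail_face's when square. The pivot has 0.22 N m friction (1.7 N at the far end of the square's edge)
- guide_face (a point): NOMINAL middle of the guide's working face (plane x = -14 mm of guide), 5 mm above the bed, same axes. Slotted screws let its rigid strip stand -4.5 to +4.5 mm from there in x, parallel: find it by touch. At the start the free end leans 4 to 11 degrees into the bed (towards rail_face's -x). No spring, no stop at square; it stays where it is left
- book: Thick dark blue book lying closed and flat on the desk, 230 mm (x) by 161 mm (y), 30 mm thick, loose, 450 g; origin at the centre of its underside
- mouse: Black computer mouse, 108x62x40 mm; leave alone
- tape_roll: Roll of beige tape lying flat, 106 mm across, 25 mm high; leave alone
- mug: Orange mug, 81x113x101 mm; leave alone
- stapler: Black stapler near the right edge, 148 mm long, 50 mm high; leave alone
- stamp: Self-inking stamp with red top, 30x50x75 mm; leave alone

How it is judged:
On the way:
1. the set square lies flat on the trimmer's bed, pressed flush against the rail and against the guide at once (2 to 12 N on each, edges parallel within 0.7 degrees), for half a second (contact force between set_square and rail between 2 and 12 N and contact force between set_square and guide between 2 and 12 N and angle between the x axis of square_grip and the x axis of rail_face, either way round below 0.012 rad and angle between the y axis of square_grip and the y axis of guide_face, either way round below 0.012 rad and angle between square_grip's own z axis and vertical below 0.05 rad), for 0.5 s.
At the end, for the whole second after the job is handed in: The guide stands square to the rail within 0.8 degrees, and the set square lies flat, at rest and released on the dark blue book, the centre of its grip within 80 mm (book's long way) and 55 mm (short way) of the book's centre (angle between the y axis of guide_face and the y axis of rail_face, either way round below 0.014 rad and x of square_grip in the frame of book between -0.08 and 0.08 m and y of square_grip in the frame of book between -0.055 and 0.055 m and z of square_grip in the frame of book between 0.048 and 0.057 m and angle between square_grip's own z axis and vertical below 0.05 rad and linear speed of set_square below 0.02 m/s); the robot touches nothing.
It fails at once if the set square is pressed against the rail with more than 25 N (contact force between set_square and rail above 25 N).
It fails at once if the set square is pressed against the guide with more than 25 N (contact force between set_square and guide above 25 N).
It fails at once if the gripper or arm touches the trimmer or its guide (contact force between any of the fingers, the arm and trimmer above 1 N).
It fails at once if another thing on the desk is moved by more than 20 mm, or the book by more than 50 mm (distance of any of mouse, mug, tape_roll, stapler, stamp from where it was at the start of the episode above 0.02 m or distance of book from where it was at the start of the episode above 0.05 m).
It also fails if it takes over 67 s, if anything falls off the work surface, if the arm or the gripper's body presses on something with over 40 N, if the wrist force passes 120 N, or if a joint passes its speed limit or range.

### The arm

A 7-joint arm with a two-finger parallel gripper is mounted at the origin on a cart in front of the work surface, level with it; the furniture and walls round the work are solid. World frame = base frame: x ahead of the robot, y to its left, z up, the work surface at z = 0. Lengths are in m, angles in rad, forces in N, time in s.
With the tool pointing down it reaches from about 0.425 to 0.925 m from the base axis. Payload 6.8 kg.
Tool frame: the origin (TCP) lies at the very end of the fingers, on their centre line; the grasp point (between the pads) lies 19 mm behind it; z points along the fingers, y is the direction in which the jaws open and shut (so a half turn about z gives the same grasp; the last joint's range is limited). The gripper opens to 85 mm and grips with 20 to 120 N. Pads are 22 mm wide; open, the fingers measure 114 mm over their backs; the gripper's body (76 mm by 85 mm) begins 54 mm behind the grasp point. The pads swing forward as they close: fully open they stand 13 mm farther back than shut.
Start: joints at [1.145, 0.477, 0.022, 1.555, -0.011, 1.109, -0.083], TCP at [0.211, -0.641, 0.231] pointing down, gripper open.
Joint ranges: [-2.96, 2.96], [-0.34, 2.1], [-1.41, 1.46], [0.24, 2.44], [-1.37, 4.51], [0.17, 1.92], [-2.96, 2.96]. Speed limits (rad/s): [2.39, 2.39, 3.14, 3.14, 3.14, 3.14, 3.14].

### API

Orientations are given as a rotation vector (axis times angle).
In Python, from bench import monitor, viewer, job gives the robot as it stands. The module is installed in compiled form; this text tells all that it offers.
- The arm moves only by the tool drive_tool, never from a script. Its argument "commands" is a list of rows, each an object with "linear": the shift along the tool's x, y, z in m, a list of three; "dr": the turn, a rotation vector about the tool's x, y, z in degrees, a list of three; "jaw": the closure, from 0 (fully open) to 1 (shut). A call has 1 to 8 rows; each row shifts and turns the pose as measured when the row begins, along the tool's axes as they then stand; what a row does not reach is not made up. A row lasts 1/8 s, in which the tool goes at most 62.5 mm and 10.7 degrees, less where a joint would pass 70% of its speed; a pose out of reach is approached as far as the arm can. A call is refused whole if a number of a shift passes 0.0625 or a number of a turn 10.7, either way. A call with a gripper value outside its range is refused whole. The fingers move at their own pace and stop on an object; "force" is the grip in N (left out, the last holds). Time passes only in rows, so rows that do not move let the fingers close. It gives the time, the measured TCP pose, the force and the opening at its end, in the units of the state.
- monitor.get_obs(): the state, without advancing time (a new reading comes with each control period).
- viewer.grab_frame(name): name is "scene" or "top" or "wrist"; returns the picture (420x560x3 uint8, red, green, blue); there is no depth.
- viewer.calibration(name): a dict with "K" (3x3 intrinsics, pixels), "R" (3x3) and "t" (3): a world point X has camera coordinates R X + t. Camera axes: x right, y down, z forward; pixel columns grow to the right and rows downward; lengths in m; the calibration is good to about 2 mm. The wrist camera is an equidistant fisheye: a pixel r from the principal point sees the ray r / f radians off the axis. A picture is of the moment at which its call begins: read the wrist's pose just before it. calibration takes no time and is no camera call; for the wrist camera it gives the pose at the moment of the call.
- job.hand_in(): hands the job in, once; it reports no verdict.
The state is a dict: "clock": time; "joints": joint angles; "qvel": joint speeds; "tau": joint torques, N m; "tcp_pos": TCP position; "orientation": TCP orientation; "contact_force": force on the tool from outside, world axes, zero at the start; "moment": the same for the moment, N m; "grip_width": finger opening in m.
Only numpy, scipy, OpenCV 4.12 (cv2) and the standard library are available. Lean on these libraries where they do the work, as an engineer would, in place of code of your own. Each camera call takes 0.05 s, during which the arm holds its last target.

## Working session

There is one attempt and no reset: what is moved stays moved. The work goes in short steps, Python scripts to look and compute and a tool call to move; the robot and the scene stay as the last step left them, time stands still between calls to the robot, and variables do not carry over. Pictures are saved under pics/ and viewed, and the job is handed in when it is done.

Besides the shell and the picture viewer there is one more tool, called as name(argument=value, ...), one argument or row to a line, values as JSON. drive_tool: Moves the arm, as the interface text tells. Its arguments: {"type":"object","properties":{"commands":{"type":"array"},"force":{"type":"number"}},"required":["commands"]}

```bash
mkdir -p pics; python3 - <<'E'
from bench import monitor, viewer, job
import cv2
print(monitor.get_obs())
for n in ["scene","top","wrist"]:
    c=viewer.calibration(n); print(n,c)
    cv2.imwrite(f"pics/a_{n}.png",viewer.grab_frame(n)[:,:,::-1])
E
```

```text
{'clock': 0.0, 'joints': array([ 1.14490185,  0.47781612,  0.02237068,  1.5564411 , -0.01148764,
        1.10930551, -0.08310191]), 'qvel': array([-0.00065035, -0.00223005,  0.00074678,  0.00106873,  0.00044402,
       -0.00165734,  0.00068511]), 'tau': array([-8.60851674e-05, -5.96448183e+01,  1.60806946e+00, -2.81192994e+01,
        1.25661868e-02,  9.41758510e-03,  1.76048854e-05]), 'tcp_pos': array([ 0.21069905, -0.64065301,  0.23031995]), 'orientation': array([-3.10025354e+00, -4.96806517e-01,  7.07809941e-04]), 'contact_force': array([0.07244712, 0.4437339 , 1.10040311]), 'moment': array([0.01421396, 0.00178396, 0.02066451]), 'grip_width': 0.08570625179291445}
scene {'K': array([[413.65544521,   0.        , 282.0750414 ],
       [  0.        , 413.65544521, 205.3459231 ],
       [  0.        ,   0.        ,   1.        ]]), 'R': array([[-0.70787474, -0.70621406, -0.01323061],
       [-0.43824688,  0.45381324, -0.77588222],
       [ 0.55394316, -0.54342915, -0.63073904]]), 't': array([0.4247474 , 0.32649653, 0.87416768])}
top {'K': array([[426.16415421,   0.        , 278.68681958],
       [  0.        , 426.16415421, 205.95892678],
       [  0.        ,   0.        ,   1.        ]]), 'R': array([[ 2.03325745e-02, -9.99793257e-01, -1.69455955e-04],
       [-9.82829415e-01, -1.99564942e-02, -1.83434127e-01],
       [ 1.83392822e-01,  3.89623436e-03, -9.83031989e-01]]), 't': array([-0.03891115,  0.60774783,  1.15742817])}
wrist {'K': array([[325.1922621 ,   0.        , 281.35513489],
       [  0.        , 325.1922621 , 209.88184774],
       [  0.        ,   0.        ,   1.        ]]), 'R': array([[ 0.31270607, -0.94984939, -0.00102869],
       [-0.90994993, -0.29988075,  0.28646579],
       [-0.27240784, -0.08864354, -0.95808992]]), 't': array([-0.67390573, -0.03589017,  0.37980206])}
```

View pics/a_top.png

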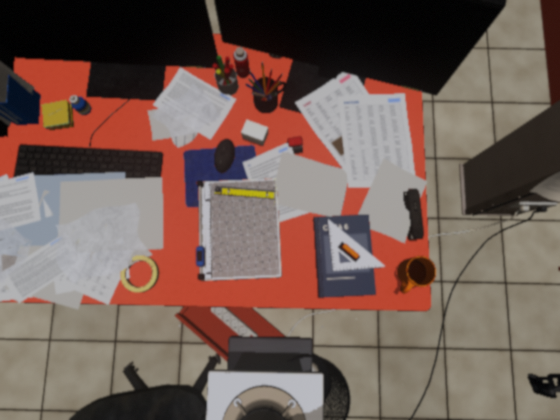

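View pics/a_scene.png

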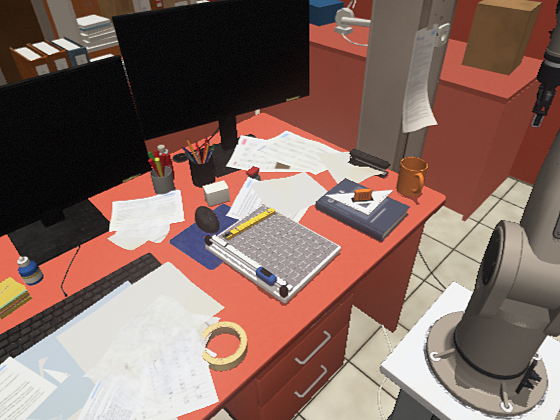

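View pics/a_wrist.png

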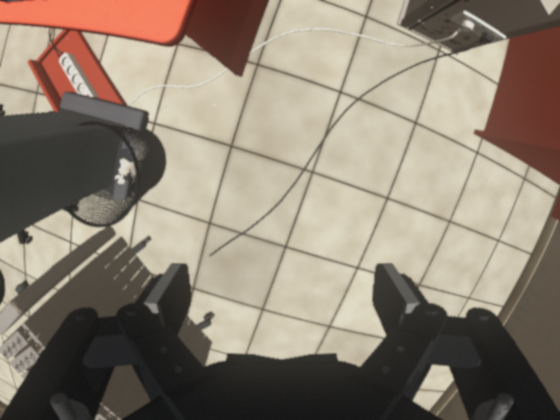

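```bash
python3 - <<'E'
import cv2,numpy as np
a=cv2.imread("pics/a_top.png")
cv2.imwrite("pics/a_c1.png",cv2.resize(a[165:305,180:300],None,fx=4.2,fy=4.2,interpolation=cv2.INTER_CUBIC))
cv2.imwrite("pics/a_c2.png",cv2.resize(a[200:310,300:445],None,fx=5,fy=5,interpolation=cv2.INTER_CUBIC))
s=cv2.imread("pics/a_scene.png")
cv2.imwrite("pics/a_c3.png",cv2.resize(s[150:310,190:430],None,fx=3.3,fy=3.3,interpolation=cv2.INTER_CUBIC))
E
```

```text
(no output)
```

View pics/a_c1.png

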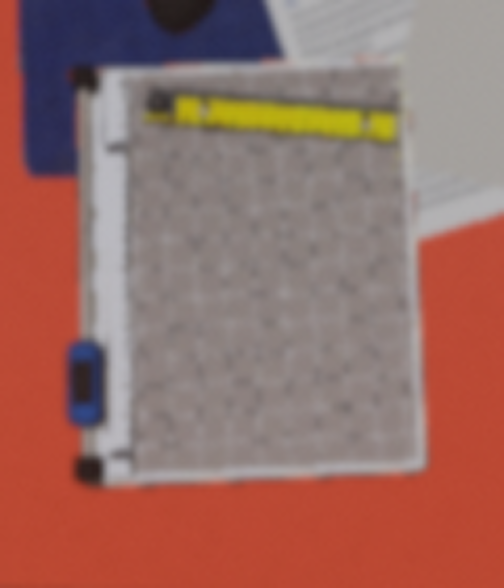

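View pics/a_c2.png

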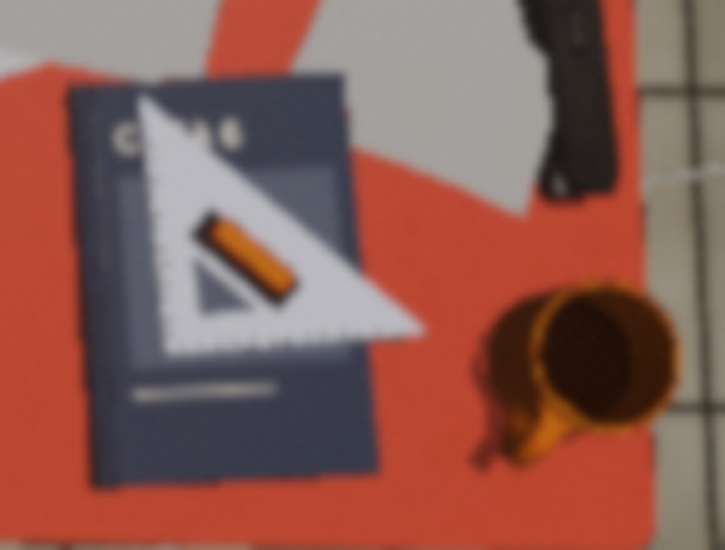

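View pics/a_c3.png

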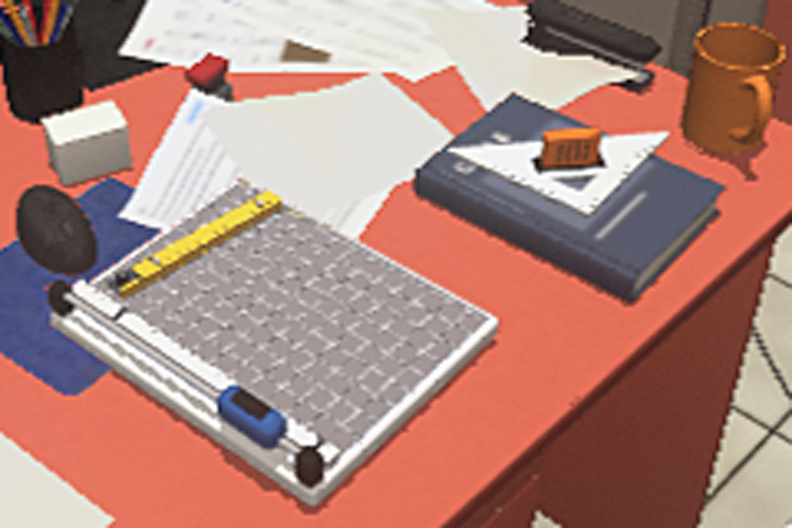

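```bash
cat > h.py <<'E'
import numpy as np, cv2
from scipy.spatial.transform import Rotation as Ro
from bench import monitor, viewer, job
def ray(c,u,v,fish=False):
    K=c["K"];x=(u-K[0,2])/K[0,0];y=(v-K[1,2])/K[1,1]
    if fish:
        r=np.hypot(x,y); d=np.array([np.sin(r)*x/max(r,1e-9),np.sin(r)*y/max(r,1e-9),np.cos(r)])
    else: d=np.array([x,y,1.])
    return -c["R"].T@c["t"], c["R"].T@d
def onz(c,u,v,z,fish=False):
    o,d=ray(c,u,v,fish); return (o+d*(z-o[2])/d[2])[:2]
def proj(c,X,fish=False):
    p=c["R"]@np.asarray(X)+c["t"];K=c["K"]
    if fish:
        r=np.hypot(p[0],p[1]);th=np.arctan2(r,p[2]);q=p[:2]/r*th
    else: q=p[:2]/p[2]
    return np.array([K[0,0]*q[0]+K[0,2],K[1,1]*q[1]+K[1,2]])
def pose():
    o=monitor.get_obs();R=Ro.from_rotvec(o["orientation"]).as_matrix();return o,R
def plan(p,yaw):
    """target TCP p, tool x axis at world yaw (deg), pointing down: print delta in tool frame"""
    o,R=pose();y=np.radians(yaw)
    Rt=np.array([[np.cos(y),np.sin(y),0],[np.sin(y),-np.cos(y),0],[0,0,-1]])
    print("tcp",o["tcp_pos"].round(4),"yawx",np.degrees(np.arctan2(R[1,0],R[0,0])).round(2),"t",o["clock"])
    print("tool shift",(R.T@(np.array(p)-o["tcp_pos"])).round(4),"turn deg",np.degrees(Ro.from_matrix(R.T@Rt).as_rotvec()).round(2))
    print("target-frame shift (after turn)",(Rt.T@(np.array(p)-o["tcp_pos"])).round(4))
E
python3 - <<'E'
from h import *
c=viewer.calibration("top")
f=lambda u,v,z:print((u,v),onz(c,u,v,z).round(4))
print("book"); 
for p in [(70,88),(345,73),(380,470),(95,487)]: f(300+p[0]/5-.4,200+p[1]/5-.4,.03)
print("square corner, far, right")
for p in [(165,355),(142,95),(427,330)]: f(300+p[0]/5-.4,200+p[1]/5-.4,.034)
print("grip"); f(300+254/5-.4,200+255/5-.4,.071)
print("trimmer bed corners")
for p in [(80,65),(408,65),(425,470),(80,487)]: f(180+p[0]/4.2-.4,165+p[1]/4.2-.4,.024)
o,R=pose();print(R.round(3))
plan([.5,-.3,.3],0)
E
```

```text
book
(313.6, 217.2) [ 0.5822 -0.1282]
(368.6, 214.2) [ 0.5943 -0.2876]
(375.6, 293.6) [ 0.369  -0.3031]
(318.6, 297.0) [ 0.3564 -0.1434]
square corner, far, right
(332.6, 270.6) [ 0.4302 -0.1823]
(328.0, 218.6) [ 0.5784 -0.1695]
(385.0, 265.6) [ 0.4472 -0.3304]
grip
(350.40000000000003, 250.6) [ 0.4844 -0.2269]
trimmer bed corners
(198.64761904761903, 180.07619047619048) [0.6875 0.2119]
(276.74285714285713, 180.07619047619048) [ 0.6922 -0.0191]
(280.7904761904762, 276.50476190476195) [ 0.411  -0.0365]
(198.64761904761903, 280.552380952381) [0.3949 0.1959]
[[ 0.95   0.312 -0.001]
 [ 0.312 -0.95   0.001]
 [-0.    -0.001 -1.   ]]
tcp [ 0.2108 -0.6408  0.2306] yawx 18.21 t 0.15
tool shift [ 0.3812 -0.2335 -0.0692] turn deg [-0.08  0.02 18.21]
target-frame shift (after turn) [ 0.2892 -0.3408 -0.0694]
```

```bash
python3 - <<'E'
from h import *
plan([.47,-.23,.25],50.5)
o,R=pose(); print((R.T@(np.array([.47,-.23,.25])-o["tcp_pos"])).round(4))
c=viewer.calibration("wrist"); print("cam in tool",(R.T@(-c["R"].T@c["t"]-o["tcp_pos"])).round(4))
E
```

```text
tcp [ 0.2108 -0.6408  0.2306] yawx 18.21 t 0.15
tool shift [ 0.3746 -0.3093 -0.0191] turn deg [-8.000e-02 -2.000e-02 -3.229e+01]
target-frame shift (after turn) [ 0.4819 -0.0613 -0.0194]
[ 0.3746 -0.3093 -0.0191]
cam in tool [ 0.0746 -0.0004 -0.143 ]
```

drive_tool(
  commands=[
    {"linear":[0.045,-0.037,-0.002],"dr":[0,0,0],"jaw":0},
    {"linear":[0.045,-0.037,-0.002],"dr":[0,0,0],"jaw":0},
    {"linear":[0.045,-0.037,-0.002],"dr":[0,0,0],"jaw":0},
    {"linear":[0.045,-0.037,-0.002],"dr":[0,0,0],"jaw":0},
    {"linear":[0.045,-0.037,-0.002],"dr":[0,0,0],"jaw":0},
    {"linear":[0.045,-0.037,-0.002],"dr":[0,0,0],"jaw":0},
    {"linear":[0.045,-0.037,-0.002],"dr":[0,0,0],"jaw":0},
    {"linear":[0.045,-0.037,-0.002],"dr":[0,0,0],"jaw":0},
  ],
)

```text
clock: 1.15
tcp_pos: [0.4641, -0.2399, 0.2446]
orientation: [-3.103, -0.481, 0.005]
contact_force: [0.8, -0.1, -0.4]
grip_width: 0.0855
```

```bash
python3 - <<'E'
from h import *
plan([.47,-.23,.25],50.5)
print(monitor.get_obs())
E
```

```text
tcp [ 0.4641 -0.2399  0.2446] yawx 17.62 t 1.15
tool shift [ 0.0086 -0.0077 -0.0054] turn deg [ -0.14   0.14 -32.88]
target-frame shift (after turn) [ 0.0114 -0.0018 -0.0054]
{'clock': 1.15, 'joints': array([ 0.52989282,  0.22490608, -0.20082933,  1.88907537,  0.05229578,
        1.0358647 , -0.95611048]), 'qvel': array([-0.66440474,  0.03692451, -0.29520832, -0.07994868,  0.07815868,
        0.05130113, -0.98359459]), 'tau': array([  4.1782397 , -43.73675466,  -0.17730493, -25.60639501,
        -0.14660336,   0.18156922,   1.31695803]), 'tcp_pos': array([ 0.46409252, -0.23991902,  0.24459856]), 'orientation': array([-3.1034297 , -0.48097763,  0.00490007]), 'contact_force': array([ 0.76144052, -0.14663505, -0.44393788]), 'moment': array([-0.02883236, -0.07510127,  0.03681935]), 'grip_width': 0.08552766277962971}
```

drive_tool(
  commands=[
    {"linear":[0.003,-0.002,0],"dr":[0,0,-8.5],"jaw":0},
    {"linear":[0,0,0],"dr":[0,0,-8.5],"jaw":0},
    {"linear":[0,0,0],"dr":[0,0,-8.5],"jaw":0},
    {"linear":[0,0,0],"dr":[0,0,-8.5],"jaw":0},
    {"linear":[0,0,0],"dr":[0,0,0],"jaw":0},
  ],
)

```text
clock: 1.78
tcp_pos: [0.4692, -0.2296, 0.244]
orientation: [-2.804, -1.407, 0.003]
contact_force: [-0.1, 0.4, 0.1]
grip_width: 0.0854
```

```bash
python3 - <<'E'
from h import *
plan([.47,-.23,.25],50.5)
c=viewer.calibration("wrist"); im=viewer.grab_frame("wrist")[:,:,::-1]
cv2.imwrite("pics/b_w.png",cv2.resize(im,(800,600),interpolation=cv2.INTER_CUBIC)); cv2.imwrite("pics/b_raw.png",im)
np.savez("b.npz",**c); o=monitor.get_obs();print(o["contact_force"],o["joints"].round(2))
E
```

```text
tcp [ 0.4692 -0.2296  0.244 ] yawx 53.29 t 1.775
tool shift [ 0.0002  0.0009 -0.006 ] turn deg [-0.27 -0.01  2.79]
target-frame shift (after turn) [ 0.0002  0.0009 -0.006 ]
[ 0.21165132 -0.60843247 -0.10046632] [ 0.59  0.23 -0.29  1.88  0.08  1.04 -0.38]
```

View pics/b_w.png

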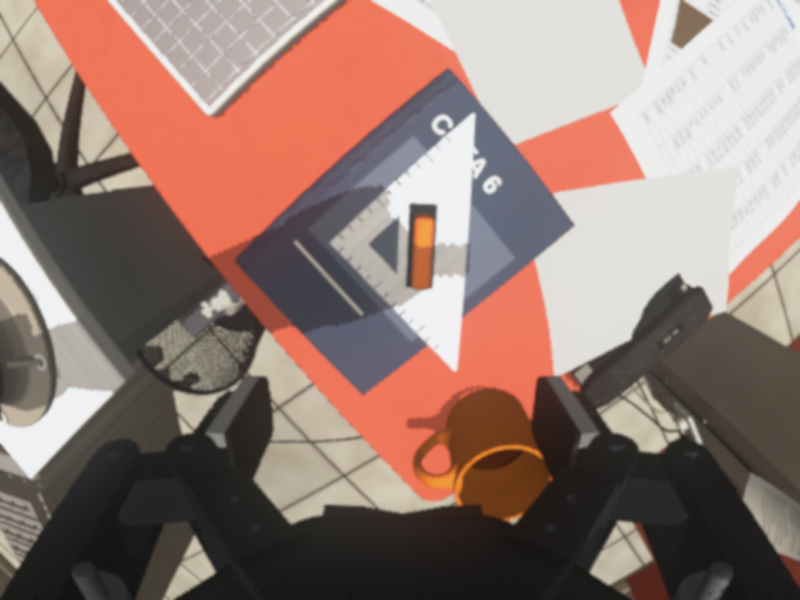

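```bash
python3 - <<'E'
from h import *
c=dict(np.load("b.npz")); im=cv2.imread("pics/b_raw.png")
s=0.7
g=lambda u,v,z:onz(c,(u+.5)*s-.5,(v+.5)*s-.5,z,True)
A,B,C=g(475,112,.035),g(457,370,.035),g(330,240,.035)
print("far",A,"right",B,"corner",C)
print("yaw x",np.degrees(np.arctan2(*(C-B)[::-1])),"yaw y-90",np.degrees(np.arctan2(*(C-A)[::-1]))-90, np.linalg.norm(C-A),np.linalg.norm(C-B))
print("hyp yaw",np.degrees(np.arctan2(*(A-B)[::-1])))
bk=[g(*p,.03) for p in [(450,70),(573,225),(363,393),(238,262)]];print("book",np.round(bk,4),np.mean(bk,0))
h=cv2.cvtColor(im,cv2.COLOR_BGR2HSV)
# orange grip: local window
x0,x1,y0,y1=275,320,135,210
w=im[y0:y1,x0:x1]; cv2.imwrite("pics/b_grip.png",cv2.resize(w,None,fx=8,fy=8,interpolation=cv2.INTER_NEAREST))
tr=[g(*p,.024) for p in [(215,113),(108,0),(345,0)]];print("trim",np.round(tr,4))
E
```

```text
far [ 0.58207147 -0.16905487] right [ 0.45100672 -0.33077414] corner [ 0.43488489 -0.18217749]
yaw x 96.19202226734765 yaw y-90 -264.90518816322395 0.14777039860701527 0.1494686529621126
hyp yaw 50.977098308223
book [[ 0.5872 -0.1315]
 [ 0.598  -0.2869]
 [ 0.3722 -0.3027]
 [ 0.3612 -0.149 ]] [ 0.47965176 -0.21754249]
trim [[ 0.4215 -0.0398]
 [ 0.4044  0.1291]
 [ 0.559  -0.034 ]]
```

View pics/b_grip.png

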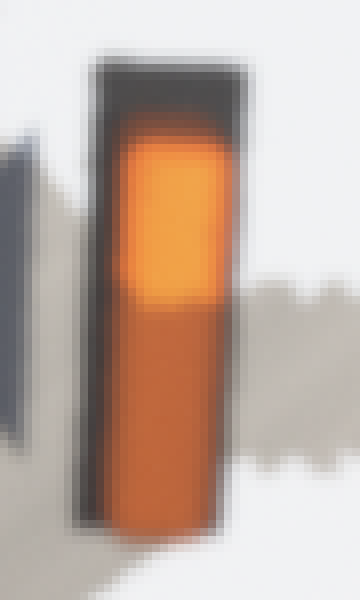

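```bash
python3 - <<'E'
from h import *
c=dict(np.load("b.npz"))
t=onz(c,275+160/8-.5,135+535/8-.5,.071,True);u=onz(c,275+178/8-.5,135+118/8-.5,.071,True)
print(t,u,(t+u)/2,np.linalg.norm(t-u),np.degrees(np.arctan2(*(u-t)[::-1])))
plan([.488,-.2275,.15],50.9)
E
```

```text
[ 0.47319367 -0.2464014 ] [ 0.50599607 -0.20527049] [ 0.48959487 -0.22583594] 0.05260940924941693 51.4272138446249
tcp [ 0.4692 -0.2296  0.244 ] yawx 53.2 t 1.825
tool shift [0.013  0.0142 0.0939] turn deg [-0.27 -0.    2.3 ]
target-frame shift (after turn) [0.0135 0.0133 0.094 ]
```

drive_tool(
  commands=[
    {"linear":[0.0145,0.0135,0.02],"dr":[-0.3,0,2.3],"jaw":0},
    {"linear":[0,0,0.05],"dr":[0,0,0],"jaw":0},
    {"linear":[0,0,0.045],"dr":[0,0,0],"jaw":0},
    {"linear":[0,0,0],"dr":[0,0,0],"jaw":0},
  ],
)

```text
clock: 2.33
tcp_pos: [0.4903, -0.2271, 0.1274]
orientation: [2.844, 1.327, 0.003]
contact_force: [0.3, 0.0, 0.5]
grip_width: 0.0854
```

```bash
python3 - <<'E'
from h import *
plan([.4892,-.2265,.042],51)
c=viewer.calibration("wrist"); im=viewer.grab_frame("wrist")[:,:,::-1]
cv2.imwrite("pics/c_w.png",cv2.resize(im,(800,600),interpolation=cv2.INTER_CUBIC))
np.savez("c.npz",**c)
E
```

```text
tcp [ 0.4903 -0.2271  0.1274] yawx 50.04 t 2.325
tool shift [-0.0002 -0.0016  0.0854] turn deg [ 0.23 -0.03 -0.96]
target-frame shift (after turn) [-0.0002 -0.0012  0.0854]
```

View pics/c_w.png

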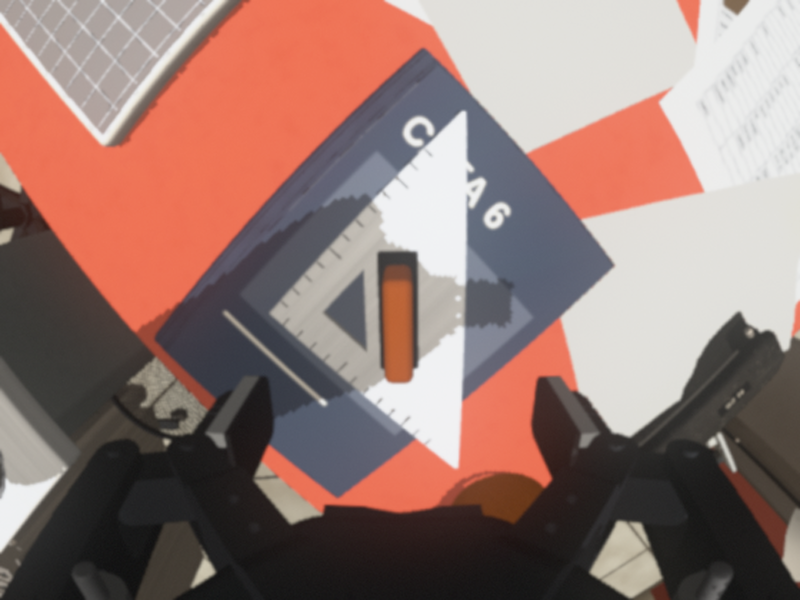

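drive_tool(
  commands=[
    {"linear":[0,-0.001,0.04],"dr":[0.2,0,-1.0],"jaw":0},
    {"linear":[0,0,0.035],"dr":[0,0,0],"jaw":0},
    {"linear":[0,0,0.008],"dr":[0,0,0],"jaw":0},
    {"linear":[0,0,0],"dr":[0,0,0],"jaw":0},
  ],
)

```text
clock: 2.88
tcp_pos: [0.4988, -0.2306, 0.054]
orientation: [2.825, 1.34, 0.02]
contact_force: [0.4, 0.0, 0.6]
grip_width: 0.0854
```

```bash
python3 - <<'E'
from h import *
plan([.4892,-.2265,.042],51)
E
```

```text
tcp [ 0.4988 -0.2306  0.054 ] yawx 50.75 t 2.875
tool shift [-0.003  -0.0103  0.0118] turn deg [ 1.08 -0.31 -0.25]
target-frame shift (after turn) [-0.0029 -0.0101  0.012 ]
```

drive_tool(
  commands=[
    {"linear":[-0.003,-0.0102,0.005],"dr":[1.0,-0.3,0],"jaw":0},
    {"linear":[0,0,0],"dr":[0,0,0],"jaw":0},
  ],
)

```text
clock: 3.12
tcp_pos: [0.4902, -0.227, 0.0515]
orientation: [2.836, 1.344, 0.004]
contact_force: [0.0, -1.0, -1.1]
grip_width: 0.0855
```

```bash
python3 - <<'E'
from h import *
plan([.4892,-.2265,.042],51)
o=monitor.get_obs();print(o["joints"].round(3),o["qvel"].round(3),o["contact_force"])
E
```

```text
tcp [ 0.4902 -0.227   0.0515] yawx 50.71 t 3.125
tool shift [-0.0003 -0.0012  0.0095] turn deg [ 0.25 -0.06 -0.29]
target-frame shift (after turn) [-0.0002 -0.0011  0.0095]
[ 0.513  0.512 -0.245  2.006  0.201  0.642 -0.548] [ 0.002 -0.018 -0.003 -0.027 -0.    -0.     0.001] [ 0.03888976 -0.96311538 -1.09087723]
```

drive_tool(
  commands=[
    {"linear":[0,-0.001,0.006],"dr":[0.2,0,-0.3],"jaw":0},
    {"linear":[0,0,0.004],"dr":[0,0,0],"jaw":0},
    {"linear":[0,0,0],"dr":[0,0,0],"jaw":0},
  ],
)

```text
clock: 3.5
tcp_pos: [0.49, -0.2267, 0.0418]
orientation: [2.834, 1.352, 0.004]
contact_force: [0.6, -0.2, -0.0]
grip_width: 0.0855
```

```bash
python3 - <<'E'
from h import *
plan([.4892,-.2265,.042],51)
im=viewer.grab_frame("wrist")[:,:,::-1]
cv2.imwrite("pics/d_w.png",cv2.resize(im,(800,600),interpolation=cv2.INTER_CUBIC))
E
```

```text
tcp [ 0.49   -0.2267  0.0418] yawx 51.01 t 3.5
tool shift [-0.0004 -0.0008 -0.0002] turn deg [ 0.14 -0.09  0.01]
target-frame shift (after turn) [-0.0004 -0.0008 -0.0002]
```

View pics/d_w.png

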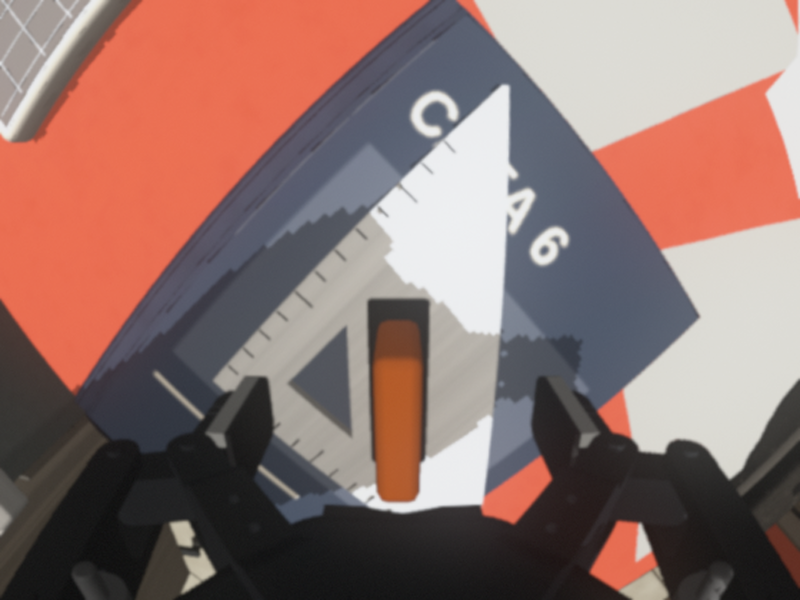

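drive_tool(
  commands=[
    {"linear":[0,0,0],"dr":[0,0,0],"jaw":1},
    {"linear":[0,0,0],"dr":[0,0,0],"jaw":1},
    {"linear":[0,0,0],"dr":[0,0,0],"jaw":1},
    {"linear":[0,0,0],"dr":[0,0,0],"jaw":1},
    {"linear":[0,0,0],"dr":[0,0,0],"jaw":1},
    {"linear":[0,0,0],"dr":[0,0,0],"jaw":1},
  ],
  force=70,
)

```text
clock: 4.3
tcp_pos: [0.4904, -0.2267, 0.0422]
orientation: [2.834, 1.352, 0.004]
contact_force: [-0.9, -0.5, -0.2]
grip_width: 0.0131
```

```bash
python3 - <<'E'
from h import *
plan([.4892,-.2265,.042],51)
o=monitor.get_obs();print(o["contact_force"],o["grip_width"])
E
```

```text
tcp [ 0.4904 -0.2267  0.0422] yawx 51.01 t 4.3
tool shift [-0.0005 -0.0011  0.0002] turn deg [ 0.16 -0.09  0.01]
target-frame shift (after turn) [-0.0005 -0.0011  0.0002]
[-0.87735498 -0.49843625 -0.1783116 ] 0.013083725491663067
```

drive_tool(
  commands=[
    {"linear":[0,0,-0.02],"dr":[0,0,0],"jaw":1},
    {"linear":[0,0,-0.04],"dr":[0,0,0],"jaw":1},
    {"linear":[0,0,-0.05],"dr":[0,0,0],"jaw":1},
    {"linear":[0,0,-0.05],"dr":[0,0,0],"jaw":1},
    {"linear":[0,0,-0.02],"dr":[0,0,0],"jaw":1},
    {"linear":[0,0,0],"dr":[0,0,0],"jaw":1},
  ],
)

```text
clock: 5.05
tcp_pos: [0.4881, -0.2261, 0.2257]
orientation: [-2.834, -1.352, 0.001]
contact_force: [0.5, -0.0, -1.0]
grip_width: 0.0129
```

```bash
python3 - <<'E'
from h import *
plan([.56,.03,.22],-42)
o=monitor.get_obs();print(o["contact_force"],o["grip_width"],o["joints"].round(2))
im=viewer.grab_frame("wrist")[:,:,::-1]
cv2.imwrite("pics/e_w.png",cv2.resize(im,(800,600),interpolation=cv2.INTER_CUBIC))
E
```

```text
tcp [ 0.4881 -0.2261  0.2257] yawx 51.03 t 5.05
tool shift [ 0.2443 -0.1052  0.006 ] turn deg [-8.000e-02  7.000e-02  9.303e+01]
target-frame shift (after turn) [-0.118  -0.2384  0.0057]
[ 0.45334053 -0.03627217 -0.98108676] 0.012938782433659448 [ 0.57  0.28 -0.3   1.87  0.09  1.01 -0.45]
```

View pics/e_w.png

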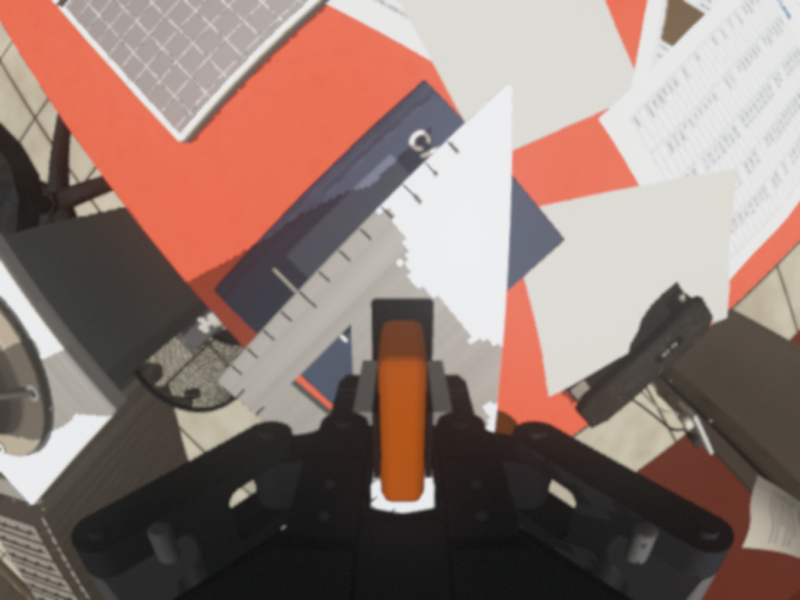

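drive_tool(
  commands=[
    {"linear":[0.036,-0.032,-0.008],"dr":[0,0,0],"jaw":1},
    {"linear":[0.036,-0.032,-0.008],"dr":[0,0,0],"jaw":1},
    {"linear":[0.036,-0.032,-0.008],"dr":[0,0,0],"jaw":1},
    {"linear":[0.036,-0.032,-0.008],"dr":[0,0,0],"jaw":1},
    {"linear":[0.036,-0.032,-0.008],"dr":[0,0,0],"jaw":1},
    {"linear":[0,0,0],"dr":[0,0,0],"jaw":1},
    {"linear":[0,0,0],"dr":[0,0,0],"jaw":1},
  ],
)

```text
clock: 5.98
tcp_pos: [0.4705, 0.0204, 0.2544]
orientation: [-2.825, -1.345, 0.027]
contact_force: [0.4, 0.0, 0.0]
grip_width: 0.0128
```

```bash
python3 - <<'E'
from h import *
plan([.56,.03,.22],-42)
c=viewer.calibration("wrist"); im=viewer.grab_frame("wrist")[:,:,::-1]
cv2.imwrite("pics/f_w.png",cv2.resize(im,(800,600),interpolation=cv2.INTER_CUBIC));cv2.imwrite("pics/f_raw.png",im)
np.savez("f.npz",**c)
E
```

```text
tcp [0.4705 0.0204 0.2544] yawx 50.94 t 5.975
tool shift [0.0642 0.0641 0.0325] turn deg [-0.38  1.35 92.93]
target-frame shift (after turn) [ 0.0601 -0.067   0.0344]
```

View pics/f_w.png

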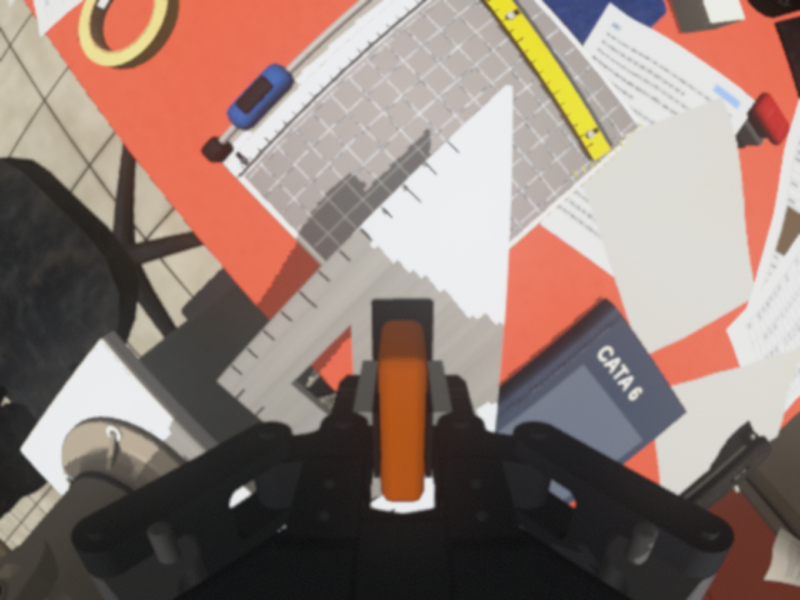

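drive_tool(
  commands=[
    {"linear":[0.045,0.0,0],"dr":[0,0.7,0],"jaw":1},
    {"linear":[0.045,0.0,0],"dr":[0,0.7,0],"jaw":1},
    {"linear":[0,0,0],"dr":[0,0,0],"jaw":1},
    {"linear":[0,0,0],"dr":[0,0,0],"jaw":1},
  ],
)

```text
clock: 6.52
tcp_pos: [0.5282, 0.0846, 0.2502]
orientation: [-2.822, -1.324, 0.002]
contact_force: [0.0, -0.9, -1.1]
grip_width: 0.0131
```

```bash
python3 - <<'E'
from h import *
plan([.56,.03,.22],-42)
c=viewer.calibration("wrist"); im=viewer.grab_frame("wrist")[:,:,::-1]
cv2.imwrite("pics/g_w.png",cv2.resize(im,(800,600),interpolation=cv2.INTER_CUBIC));cv2.imwrite("pics/g_raw.png",im)
np.savez("g.npz",**c)
E
```

```text
tcp [0.5282 0.0846 0.2502] yawx 50.25 t 6.525
tool shift [-0.022   0.06    0.0287] turn deg [-1.41  0.63 92.25]
target-frame shift (after turn) [0.0601 0.0193 0.0302]
```

View pics/g_w.png

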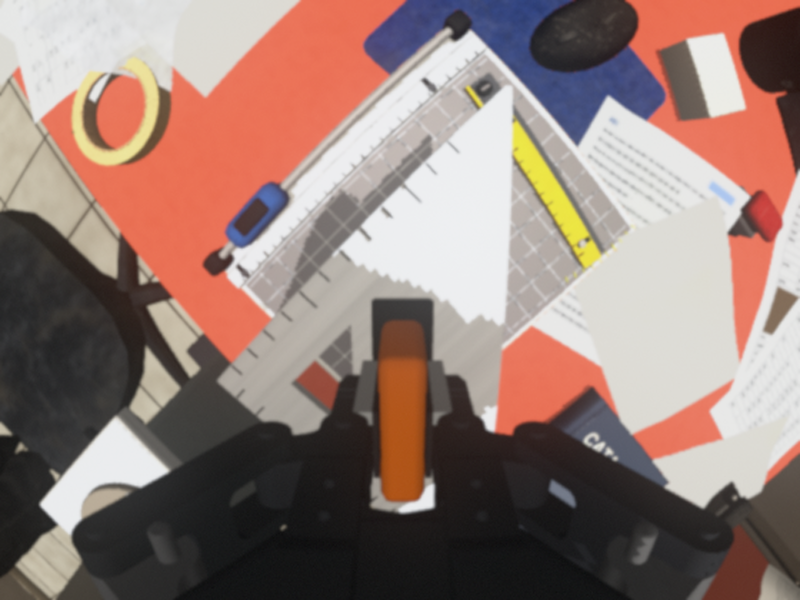

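```bash
python3 - <<'E'
import cv2
im=cv2.imread("pics/g_raw.png")
cv2.imwrite("pics/g1.png",cv2.resize(im[0:200,150:350],None,fx=3,fy=3,interpolation=cv2.INTER_CUBIC))
cv2.imwrite("pics/g2.png",cv2.resize(im[10:110,270:400],None,fx=6,fy=6,interpolation=cv2.INTER_CUBIC))
E
```

```text
(no output)
```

View pics/g1.png

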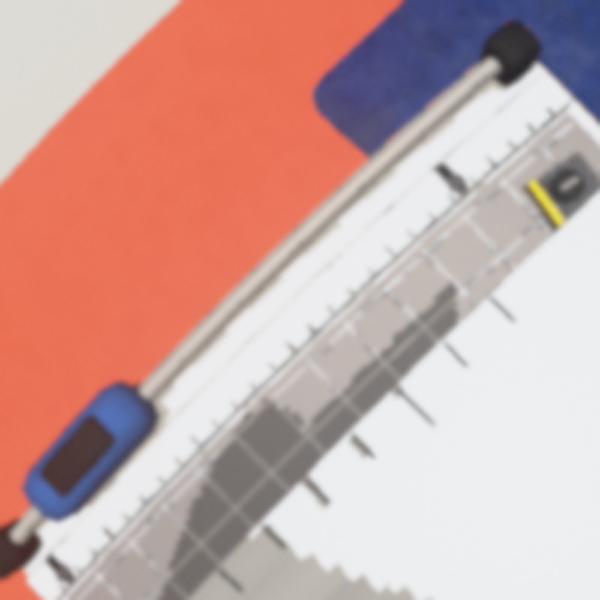

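View pics/g2.png

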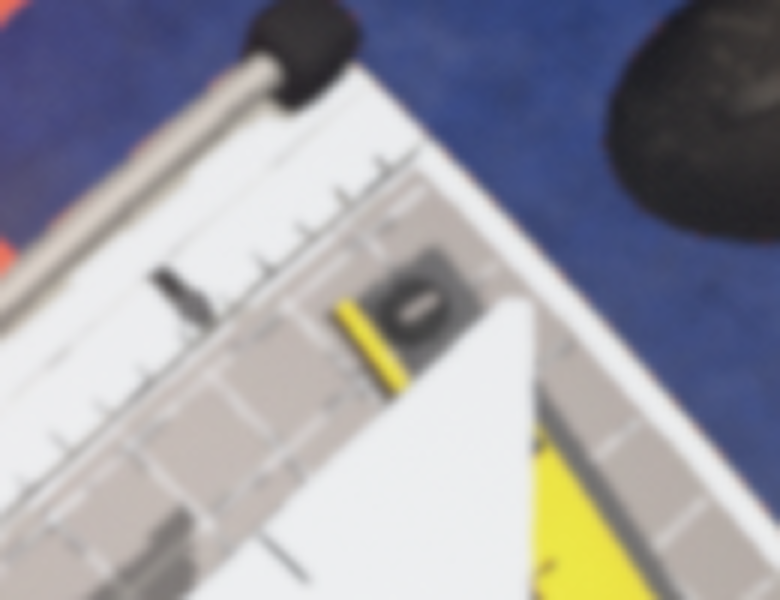

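```bash
python3 - <<'E'
from h import *
c=dict(np.load("g.npz")); im=cv2.imread("pics/g_raw.png"); G=cv2.cvtColor(im,cv2.COLOR_BGR2GRAY).astype(float)
print("cam",-c["R"].T@c["t"])
# sample along normal to the approx line, in world, to find white->grey edge
P=lambda u,v,z:onz(c,150+(u+.5)/3-.5,(v+.5)/3-.5,z,True)
cl=[(565,105),(480,182),(400,250),(330,315),(240,398),(130,510),(65,597)]
for z in(.024,.036):
    q=np.array([P(*p,z) for p in cl]); k=np.polyfit(q[:,0],q[:,1],1)
    print(z,"rail yaw",np.degrees(np.arctan(k[0])),"res",(q[:,1]-np.polyval(k,q[:,0])).round(4),q.round(4)[[0,-1]].tolist())
    # refine: profile in y for each x
    xs=np.linspace(.45,.67,45); pts=[]
    ys=np.arange(-.008,.008,.0004)
    for x in xs:
        y0=np.polyval(k,x); pr=[]
        for dy in ys:
            u,v=proj(c,[x,y0+dy,z],True); pr.append(cv2.getRectSubPix(G.astype(np.float32),(1,1),(float(u),float(v)))[0,0])
        pr=np.array(pr); g=np.gradient(pr)
        i=np.argmax(g); pts.append((x,y0+ys[i],g[i]))
    pts=np.array(pts); 
    for _ in range(4):
        k2=np.polyfit(pts[:,0],pts[:,1],1); r=pts[:,1]-np.polyval(k2,pts[:,0]); pts=pts[abs(r)<max(2*r.std(),.0008)]
    print("  refined yaw",np.degrees(np.arctan(k2[0])),"y at .55",np.polyval(k2,.55),len(pts),r.std())
Q=lambda u,v,z:onz(c,270+(u+.5)/6-.5,10+(v+.5)/6-.5,z,True)
e=np.array([Q(*p,.024) for p in[(355,65),(430,150),(600,340),(780,540)]]);k=np.polyfit(e[:,1],e[:,0],1);print("far edge",e.round(4).tolist(),"yaw",-np.degrees(np.arctan(k[0])))
print("nut",Q(415,305,.04),Q(415,305,.036))
print("yellow face near pivot",Q(335,303,.036),Q(395,395,.036))
S=lambda u,v,z:onz(c,(u+.5)*.7-.5,(v+.5)*.7-.5,z,True)
print("yellow free end face corner",S(581,268,.036), S(632,229,.036))
print("near end",S(232,275,.024),"cap far",S(458,25,.03))
E
```

```text
cam [0.57787632 0.13863389 0.39387281]
0.024 rail yaw 3.8031379400345116 res [-0.0002 -0.0012  0.      0.0002  0.0016  0.002  -0.0026] [[0.6841, 0.179], [0.4079, 0.1582]]
  refined yaw 3.8130808573815322 y at .55 0.1704152516736274 38 0.00019716575374645825
0.036 rail yaw 3.8031379400345244 res [-0.0001 -0.0011  0.      0.0002  0.0016  0.002  -0.0025] [[0.6807, 0.1777], [0.4134, 0.1576]]
  refined yaw 3.8951767662061867 y at .55 0.16938081440158537 32 0.00033397062509317167
far edge [[0.6871, 0.1987], [0.6872, 0.1769], [0.6894, 0.1284], [0.6942, 0.0768]] yaw 3.3880681480826036
nut [0.66105383 0.15415498] [0.66199403 0.15433043]
yellow face near pivot [0.65055947 0.16348373] [0.64815521 0.1434701 ]
yellow free end face corner [ 0.63679651 -0.00821278] [ 0.69292044 -0.01010652]
near end [0.40422852 0.17176588] cap far [0.68034295 0.20625945]
```

drive_tool(
  commands=[
    {"linear":[0,0,0],"dr":[0,0,10],"jaw":1},
    {"linear":[0,0,0],"dr":[0,0,10],"jaw":1},
    {"linear":[0,0,0],"dr":[0,0,10],"jaw":1},
    {"linear":[0,0,0],"dr":[0,0,10],"jaw":1},
    {"linear":[0,0,0],"dr":[0,0,10],"jaw":1},
    {"linear":[0,0,0],"dr":[0,0,10],"jaw":1},
    {"linear":[0,0,0],"dr":[0,0,10],"jaw":1},
    {"linear":[0,0,0],"dr":[0,0,10],"jaw":1},
  ],
)

```text
clock: 7.58
tcp_pos: [0.524, 0.0715, 0.2492]
orientation: [-2.999, 0.897, 0.029]
contact_force: [-1.0, -0.1, -0.5]
grip_width: 0.013
```

```bash
python3 - <<'E'
from h import *
plan([.5709,.1076,.12],-41.2)
o=monitor.get_obs();print(o["joints"].round(2),o["contact_force"])
# top camera rail line check on the first picture
c=viewer.calibration("top"); G=cv2.cvtColor(cv2.imread("pics/a_top.png"),cv2.COLOR_BGR2GRAY).astype(np.float32)
k=[np.tan(np.radians(3.8)),.1704-.55*np.tan(np.radians(3.8))]
pts=[]
for x in np.linspace(.43,.66,60):
    y0=np.polyval(k,x);ys=np.arange(-.009,.009,.0005)
    pr=np.array([cv2.getRectSubPix(G,(1,1),tuple(map(float,proj(c,[x,y0+d,.024]))))[0,0] for d in ys]);g=np.gradient(cv2.GaussianBlur(pr[None],(7,1),1.5)[0])
    i=np.argmax(g);pts.append((x,y0+ys[i]))
pts=np.array(pts)
for _ in range(4):
    k2=np.polyfit(pts[:,0],pts[:,1],1);r=pts[:,1]-np.polyval(k2,pts[:,0]);pts=pts[abs(r)<max(2*r.std(),.0008)]
print("top yaw",np.degrees(np.arctan(k2[0])),np.polyval(k2,.55),len(pts),r.std())
E
```

```text
tcp [0.524  0.0715 0.2492] yawx -33.31 t 7.575
tool shift [ 0.0221 -0.0552  0.1291] turn deg [-0.23  1.21  7.89]
target-frame shift (after turn) [ 0.0116 -0.0581  0.1292]
[-0.01  0.24 -0.27  1.86  0.05  1.06 -2.45] [-1.00037746 -0.06538925 -0.52345913]
top yaw 3.7341864017035546 0.17229599248271515 58 0.000839588950307383
```

drive_tool(
  commands=[
    {"linear":[0.006,-0.028,0.03],"dr":[-0.2,1.2,7.0],"jaw":1},
    {"linear":[0.006,-0.028,0.03],"dr":[0,0,0],"jaw":1},
    {"linear":[0,0,0.03],"dr":[0,0,0],"jaw":1},
    {"linear":[0,0,0.02],"dr":[0,0,0],"jaw":1},
    {"linear":[0,0,0],"dr":[0,0,0],"jaw":1},
    {"linear":[0,0,0],"dr":[0,0,0],"jaw":1},
  ],
)

```text
clock: 8.32
tcp_pos: [0.5677, 0.1012, 0.1382]
orientation: [2.937, -1.109, 0.007]
contact_force: [1.1, 1.4, -0.3]
grip_width: 0.0127
```

```bash
python3 - <<'E'
from h import *
plan([.5709,.1076,.07],-41.2)
o=monitor.get_obs();print(o["contact_force"])
for n in["wrist","top"]:
  c=viewer.calibration(n); im=viewer.grab_frame(n)[:,:,::-1]
  cv2.imwrite(f"pics/i_{n}.png",im);np.savez(f"i_{n}.npz",**c)
cv2.imwrite("pics/i_w.png",cv2.resize(cv2.imread("pics/i_wrist.png"),(800,600),interpolation=cv2.INTER_CUBIC))
E
```

```text
tcp [0.5677 0.1012 0.1382] yawx -41.35 t 8.325
tool shift [-0.0021 -0.007   0.0682] turn deg [ 0.03 -0.27 -0.15]
target-frame shift (after turn) [-0.0018 -0.007   0.0682]
[ 1.10283085  1.39140707 -0.2849624 ]
```

View pics/i_w.png

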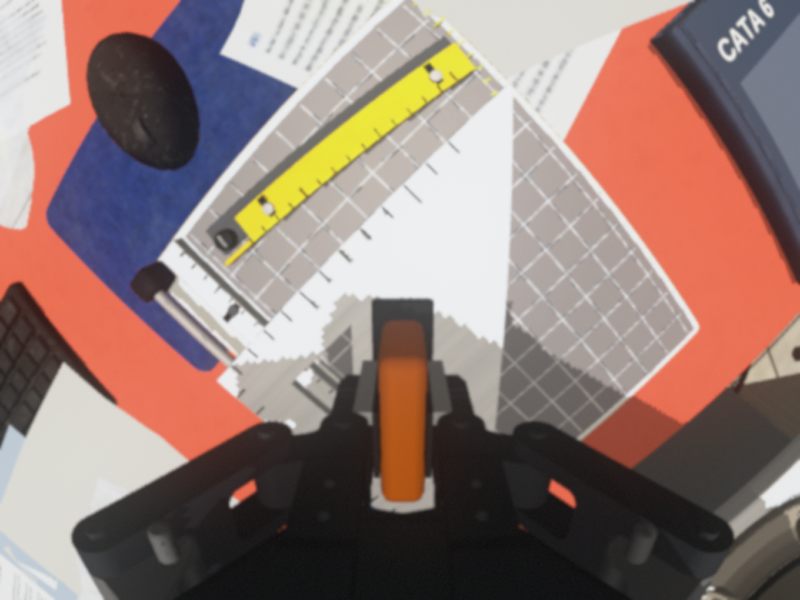

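```bash
python3 - <<'E'
from h import *
c=dict(np.load("i_wrist.npz"))
S=lambda u,v,z:onz(c,(u+.5)*.7-.5,(v+.5)*.7-.5,z,True)
C=S(218,382,.1308);T=S(512,88,.1308);print("corner",C,"tip",T,np.linalg.norm(C-T),"yaw",np.degrees(np.arctan2(*(C-T)[::-1]))-90)
a=np.array([S(*p,.036) for p in[(228,263),(270,230),(475,70)]]);print("guide face",a.round(4).tolist())
p=S(226,237,.038);print("nut",p)
for z in(.036,.024): print("rail",S(263,322,z),S(185,238,z))
E
```

```text
corner [0.61207197 0.15793711] tip [0.62032231 0.00950447] 0.14866175273129856 yaw 3.1813990990103775
guide face [[0.6506, 0.1614], [0.6467, 0.1297], [0.6381, -0.0095]]
nut [0.66151058 0.15076261]
rail [0.61227295 0.17083666] [0.67944133 0.17097549]
rail [0.61173218 0.17653139] [0.68218258 0.17667701]
```

drive_tool(
  commands=[
    {"linear":[0,-0.003,0.03],"dr":[0,-0.2,0],"jaw":1},
    {"linear":[0,0,0.03],"dr":[0,0,0],"jaw":1},
    {"linear":[0,0,0.015],"dr":[0,0,0],"jaw":1},
    {"linear":[0,0,0.005],"dr":[0,0,0],"jaw":1},
    {"linear":[0,0,0],"dr":[0,0,0],"jaw":1},
    {"linear":[0,0,0],"dr":[0,0,0],"jaw":1},
  ],
)

```text
clock: 9.18
tcp_pos: [0.5751, 0.1041, 0.063]
orientation: [-2.933, 1.109, -0.018]
contact_force: [-0.2, -0.5, -0.6]
grip_width: 0.0127
```

```bash
python3 - <<'E'
from h import *
plan([.5709,.1076,.037],-41.2)
o=monitor.get_obs();print(o["contact_force"],o["moment"])
E
```

```text
tcp [0.5751 0.1041 0.063 ] yawx -41.42 t 9.175
tool shift [-0.0056  0.0004  0.026 ] turn deg [-0.54 -0.49 -0.22]
target-frame shift (after turn) [-0.0054  0.0001  0.026 ]
[-0.15437543 -0.48655984 -0.6105521 ] [-0.04872313  0.05131879 -0.05720054]
```

drive_tool(
  commands=[
    {"linear":[-0.0055,0,0.008],"dr":[-0.5,-0.5,-0.2],"jaw":1},
    {"linear":[0,0,0.008],"dr":[0,0,0],"jaw":1},
    {"linear":[0,0,0.005],"dr":[0,0,0],"jaw":1},
    {"linear":[0,0,0],"dr":[0,0,0],"jaw":1},
    {"linear":[0,0,0],"dr":[0,0,0],"jaw":1},
  ],
)

```text
clock: 9.8
tcp_pos: [0.5713, 0.1083, 0.0413]
orientation: [-2.94, 1.105, -0.001]
contact_force: [-0.1, -0.1, -0.2]
grip_width: 0.0125
```

```bash
python3 - <<'E'
from h import *
plan([.5709,.1076,.037],-41.2)
o=monitor.get_obs();print(o["contact_force"],o["moment"])
E
```

```text
tcp [0.5713 0.1083 0.0413] yawx -41.2 t 9.8
tool shift [0.0002 0.0008 0.0043] turn deg [-0.07  0.    0.  ]
target-frame shift (after turn) [0.0002 0.0008 0.0043]
[-0.05204451 -0.13173991 -0.19918132] [-0.04347451  0.02817513  0.04604265]
```

drive_tool(
  commands=[
    {"linear":[0,0,0.0035],"dr":[0,0,0],"jaw":1},
    {"linear":[0,0,0.001],"dr":[0,0,0],"jaw":1},
    {"linear":[0,0,0.001],"dr":[0,0,0],"jaw":1},
  ],
)

```text
clock: 10.18
tcp_pos: [0.5717, 0.1083, 0.0361]
orientation: [-2.939, 1.105, -0.002]
contact_force: [-3.7, 0.2, 12.3]
grip_width: 0.0133
```

drive_tool(
  commands=[
    {"linear":[0,0,0.001],"dr":[0,0,0],"jaw":1},
  ],
)

```text
clock: 10.3
tcp_pos: [0.5717, 0.1083, 0.0361]
orientation: [-2.94, 1.105, -0.002]
contact_force: [-5.3, -1.6, 14.0]
grip_width: 0.0129
```

```bash
python3 - <<'E'
from h import *
plan([.5709,.1076,.036],-41.2)
o=monitor.get_obs();print(o["contact_force"],o["moment"])
c=viewer.calibration("wrist"); im=viewer.grab_frame("wrist")[:,:,::-1]
cv2.imwrite("pics/j_raw.png",im);np.savez("j.npz",**c)
cv2.imwrite("pics/j_w.png",cv2.resize(im,(800,600),interpolation=cv2.INTER_CUBIC))
E
```

```text
tcp [0.5717 0.1083 0.0361] yawx -41.21 t 10.3
tool shift [-0.0001  0.0011  0.0001] turn deg [-0.09 -0.04 -0.01]
target-frame shift (after turn) [-0.0001  0.0011  0.0001]
[-5.33687705 -1.56959855 13.97009244] [-0.43706597  1.12908648 -0.02186027]
```

View pics/j_w.png

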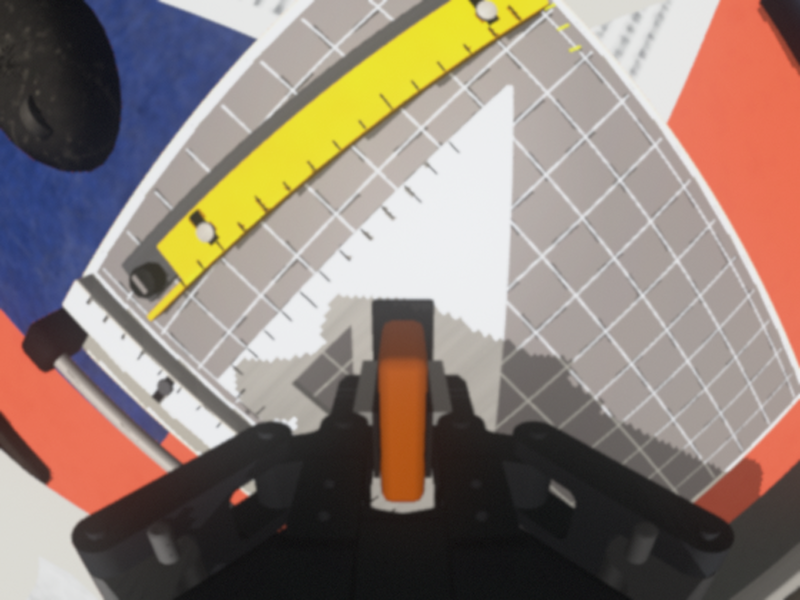

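drive_tool(
  commands=[
    {"linear":[0,0,-0.0003],"dr":[0,0,0],"jaw":1},
    {"linear":[-0.0021,-0.0021,-0.0001],"dr":[0,0,0],"jaw":1},
    {"linear":[-0.0021,-0.0021,0],"dr":[0,0,0],"jaw":1},
    {"linear":[-0.0014,-0.0014,0],"dr":[0,0,0],"jaw":1},
  ],
)

```text
clock: 10.85
tcp_pos: [0.5713, 0.1167, 0.0366]
orientation: [-2.939, 1.105, -0.002]
contact_force: [1.2, -5.6, 1.7]
grip_width: 0.0128
```

```bash
cat >> h.py <<'E'
PH=np.radians(3.8)
def st():
    o,R=pose();x=np.array([np.cos(PH),np.sin(PH)]);y=np.array([-np.sin(PH),np.cos(PH)])
    p=o["tcp_pos"][:2]-np.array([.55,.1]);f=o["contact_force"]
    e=np.array([[np.cos(PH-np.pi/4),np.sin(PH-np.pi/4),0],[np.sin(PH-np.pi/4),-np.cos(PH-np.pi/4),0],[0,0,-1]]).T
    print("t",round(o["clock"],2),"rail-frame TCP mm x %.2f y %.2f z %.2f"%(p@x*1e3,p@y*1e3,o["tcp_pos"][2]*1e3),"F x %.1f y %.1f z %.1f"%(f[:2]@x,f[:2]@y,f[2]),"M",o["moment"].round(2),"turn to nominal deg",np.degrees(Ro.from_matrix(R.T@e.T).as_rotvec()).round(2),"grip",round(o["grip_width"]*1e3,1))
E
python3 -c "
from h import *
st()"
```

```text
t 10.85 rail-frame TCP mm x 22.36 y 15.28 z 36.60 F x 0.9 y -5.7 z 1.7 M [-1.59 -0.22  0.14] turn to nominal deg [-0.11 -0.06 -0.01] grip 12.8
```

drive_tool(
  commands=[
    {"linear":[0,0,0],"dr":[0,0,0],"jaw":1},
  ],
)

```text
clock: 10.98
tcp_pos: [0.5713, 0.1167, 0.0365]
orientation: [-2.94, 1.105, -0.003]
contact_force: [-0.9, -1.0, -1.0]
grip_width: 0.0128
```

```bash
python3 -c "
from h import *
st()"
```

```text
t 10.97 rail-frame TCP mm x 22.32 y 15.21 z 36.51 F x -1.0 y -0.9 z -1.0 M [-0.17 -0.01  0.1 ] turn to nominal deg [-0.09 -0.06  0.  ] grip 12.8
```

drive_tool(
  commands=[
    {"linear":[-0.0004,-0.0004,-0.0001],"dr":[0,0,0],"jaw":1},
    {"linear":[-0.0004,-0.0004,-0.0001],"dr":[0,0,0],"jaw":1},
  ],
)

```text
clock: 11.22
tcp_pos: [0.5713, 0.1167, 0.0366]
orientation: [2.94, -1.106, 0.003]
contact_force: [-0.4, -2.2, -1.2]
grip_width: 0.013
```

```bash
python3 -c "
from h import *
st()"
```

```text
t 11.22 rail-frame TCP mm x 22.35 y 15.24 z 36.58 F x -0.6 y -2.1 z -1.2 M [-0.48 -0.07  0.11] turn to nominal deg [-0.03 -0.11 -0.02] grip 13.0
```

drive_tool(
  commands=[
    {"linear":[-0.0009,-0.0009,0],"dr":[0,0,0],"jaw":1},
    {"linear":[-0.0009,-0.0009,0],"dr":[0,0,0],"jaw":1},
    {"linear":[-0.0009,-0.0009,0],"dr":[0,0,0],"jaw":1},
  ],
)

```text
clock: 11.6
tcp_pos: [0.5713, 0.1167, 0.0365]
orientation: [2.935, -1.107, 0.005]
contact_force: [0.8, -4.4, -0.4]
grip_width: 0.0129
```

```bash
python3 - <<'E'
from h import *
st()
im=viewer.grab_frame("wrist")[:,:,::-1];c=viewer.calibration("wrist");cv2.imwrite("pics/k_raw.png",im);np.savez("k.npz",**c)
cv2.imwrite("pics/k_w.png",cv2.resize(im[180:330,60:260],None,fx=4,fy=4,interpolation=cv2.INTER_CUBIC))
st()
E
```

```text
t 11.6 rail-frame TCP mm x 22.32 y 15.30 z 36.51 F x 0.5 y -4.4 z -0.4 M [-1.17 -0.09  0.2 ] turn to nominal deg [ 0.19 -0.25 -0.15] grip 12.9
t 11.65 rail-frame TCP mm x 22.30 y 15.32 z 36.53 F x 0.2 y -5.9 z 0.3 M [-1.17 -0.06  0.2 ] turn to nominal deg [ 0.19 -0.25 -0.14] grip 12.9
```

View pics/k_w.png

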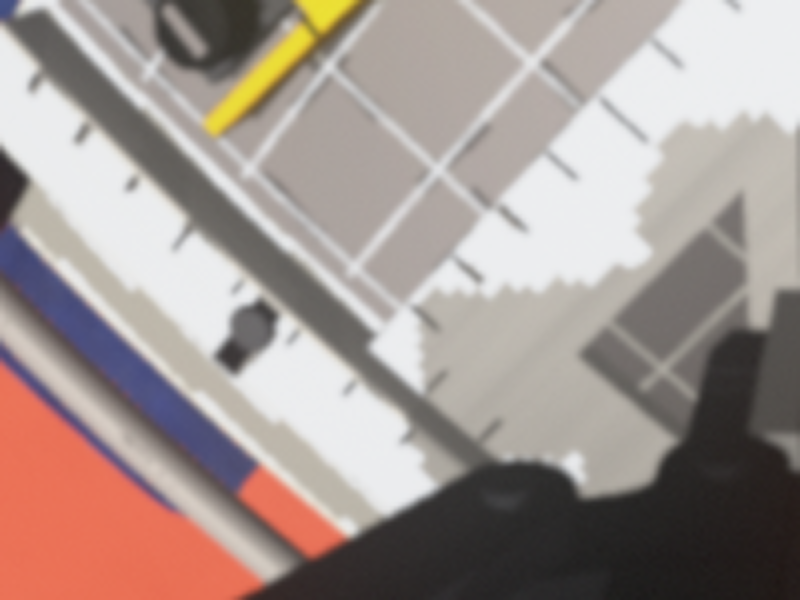

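```bash
python3 - <<'E'
from h import *
c=dict(np.load("k.npz"))
K=lambda u,v,z:onz(c,60+(u+.5)/4-.5,180+(v+.5)/4-.5,z,True)
C=K(370,345,.029);Y=K(212,132,.036);print(C,Y,"nut",K(190,25,.04))
x=np.array([np.cos(PH),np.sin(PH)]);y=np.array([-x[1],x[0]]);print("gap x",(Y-C)@x,"y",(Y-C)@y)
E
```

```text
[0.61632712 0.17293012] [0.65079272 0.16301332] nut [0.66111759 0.15238601]
gap x 0.03373259746494584 y -0.012179169117499049
```

drive_tool(
  commands=[
    {"linear":[0.0013,-0.0015,0],"dr":[0.2,-0.2,-0.1],"jaw":1},
    {"linear":[0.0013,-0.0015,0],"dr":[0,0,0],"jaw":1},
    {"linear":[0.0013,-0.0015,0],"dr":[0,0,0],"jaw":1},
    {"linear":[0.0013,-0.0015,0],"dr":[0,0,0],"jaw":1},
  ],
)

```text
clock: 12.15
tcp_pos: [0.5778, 0.1171, 0.0363]
orientation: [2.938, -1.106, -0.003]
contact_force: [-2.9, -4.1, 2.8]
grip_width: 0.0131
```

```bash
python3 -c "
from h import *
st()"
```

```text
t 12.15 rail-frame TCP mm x 28.85 y 15.20 z 36.28 F x -3.2 y -3.9 z 2.8 M [-0.82  0.43  0.16] turn to nominal deg [ 0.18  0.05 -0.06] grip 13.1
```

drive_tool(
  commands=[
    {"linear":[0.0013,-0.0014,-0.0001],"dr":[0.2,0,-0.05],"jaw":1},
    {"linear":[0.0013,-0.0014,-0.0001],"dr":[0,0,0],"jaw":1},
    {"linear":[0.0013,-0.0014,0],"dr":[0,0,0],"jaw":1},
    {"linear":[0.0013,-0.0014,0],"dr":[0,0,0],"jaw":1},
    {"linear":[0.0013,-0.0014,0],"dr":[0,0,0],"jaw":1},
  ],
)

```text
clock: 12.78
tcp_pos: [0.5876, 0.1178, 0.0362]
orientation: [-2.941, 1.106, 0.002]
contact_force: [-1.6, -4.3, 1.8]
grip_width: 0.0129
```

```bash
python3 -c "
from h import *
st()"
```

```text
t 12.78 rail-frame TCP mm x 38.65 y 15.29 z 36.23 F x -1.9 y -4.2 z 1.8 M [-1.01  0.44  0.06] turn to nominal deg [ 0.02  0.07 -0.02] grip 12.9
```

drive_tool(
  commands=[
    {"linear":[0.0013,-0.0014,-0.0001],"dr":[0,0,0],"jaw":1},
    {"linear":[0.0013,-0.0014,-0.0001],"dr":[0,0,0],"jaw":1},
    {"linear":[0.0013,-0.0014,0],"dr":[0,0,0],"jaw":1},
    {"linear":[0.0013,-0.0014,0],"dr":[0,0,0],"jaw":1},
  ],
)

```text
clock: 13.28
tcp_pos: [0.591, 0.118, 0.0366]
orientation: [2.935, -1.104, -0.014]
contact_force: [-7.6, -4.8, 7.6]
grip_width: 0.0129
```

```bash
python3 -c "
from h import *
st()"
```

```text
t 13.28 rail-frame TCP mm x 42.09 y 15.24 z 36.56 F x -7.9 y -4.3 z 7.6 M [-0.92  1.31  0.11] turn to nominal deg [ 0.48  0.36 -0.02] grip 12.9
```

```bash
python3 - <<'E'
from h import *
im=viewer.grab_frame("wrist")[:,:,::-1];c=viewer.calibration("wrist");cv2.imwrite("pics/l_raw.png",im);np.savez("l.npz",**c)
cv2.imwrite("pics/l_w.png",cv2.resize(im,(800,600),interpolation=cv2.INTER_CUBIC))
st()
E
```

```text
t 13.32 rail-frame TCP mm x 42.32 y 15.27 z 36.58 F x -6.8 y -4.0 z 6.6 M [-0.95  1.22  0.12] turn to nominal deg [ 0.47  0.36 -0.02] grip 12.9
```

View pics/l_w.png

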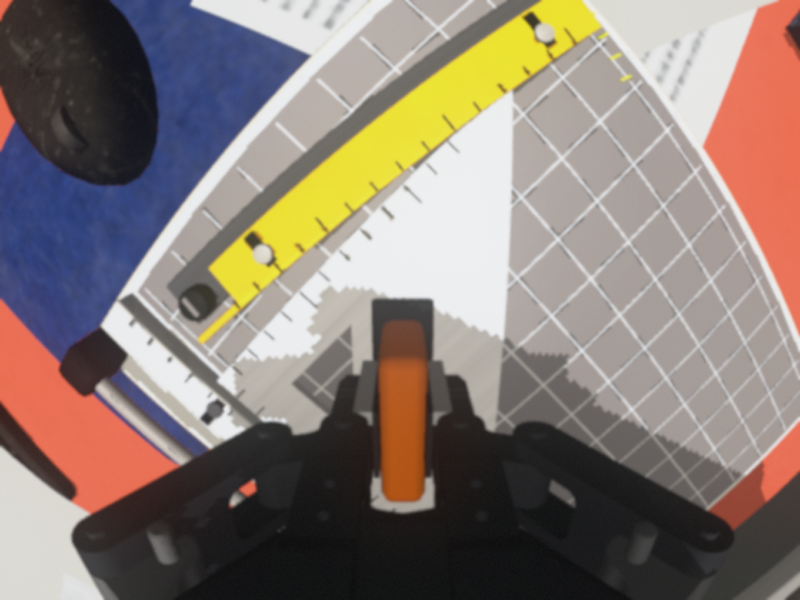

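drive_tool(
  commands=[
    {"linear":[0.0013,-0.0013,-0.0005],"dr":[0.4,0.3,0],"jaw":1},
    {"linear":[0.0013,-0.0013,-0.0002],"dr":[0.2,0.2,0],"jaw":1},
  ],
)

```text
clock: 13.58
tcp_pos: [0.5934, 0.1181, 0.0364]
orientation: [2.94, -1.106, 0.001]
contact_force: [-2.3, -2.7, -0.9]
grip_width: 0.0129
```

```bash
python3 -c "
from h import *
st()"
```

```text
t 13.57 rail-frame TCP mm x 44.48 y 15.21 z 36.45 F x -2.5 y -2.5 z -0.9 M [-0.83  0.76  0.04] turn to nominal deg [ 0.01 -0.04 -0.02] grip 12.9
```

drive_tool(
  commands=[
    {"linear":[0.0014,-0.0014,-0.0001],"dr":[0.1,0.1,0],"jaw":1},
    {"linear":[0.0014,-0.0014,-0.0001],"dr":[0.1,0.1,0],"jaw":1},
    {"linear":[0.0014,-0.0014,-0.0001],"dr":[0.1,0.1,0],"jaw":1},
  ],
)

```text
clock: 13.95
tcp_pos: [0.5978, 0.1184, 0.0362]
orientation: [-2.94, 1.106, -0.006]
contact_force: [-4.8, -3.5, 1.8]
grip_width: 0.0133
```

```bash
python3 -c "
from h import *
st()"
```

```text
t 13.95 rail-frame TCP mm x 48.87 y 15.22 z 36.20 F x -5.0 y -3.1 z 1.8 M [-0.88  1.33  0.11] turn to nominal deg [-0.11 -0.2  -0.03] grip 13.3
```

drive_tool(
  commands=[
    {"linear":[0.0011,-0.0012,-0.0002],"dr":[0,0,0],"jaw":1},
    {"linear":[0.0011,-0.0012,-0.0001],"dr":[0,0,0],"jaw":1},
    {"linear":[0.0009,-0.001,-0.0001],"dr":[0,0,0],"jaw":1},
  ],
)

```text
clock: 14.32
tcp_pos: [0.6017, 0.1187, 0.0362]
orientation: [2.94, -1.106, 0.003]
contact_force: [-4.1, -3.3, 1.5]
grip_width: 0.0129
```

```bash
python3 -c "
from h import *
st()"
```

```text
t 14.32 rail-frame TCP mm x 52.78 y 15.27 z 36.23 F x -4.3 y -3.1 z 1.5 M [-0.79  0.81  0.09] turn to nominal deg [ 0.01 -0.13 -0.02] grip 12.9
```

drive_tool(
  commands=[
    {"linear":[0.0008,-0.0009,-0.0001],"dr":[0,0,0],"jaw":1},
    {"linear":[0.0008,-0.0009,-0.0001],"dr":[0,0,0],"jaw":1},
    {"linear":[0.0008,-0.0009,0],"dr":[0,0,0],"jaw":1},
  ],
)

```text
clock: 14.7
tcp_pos: [0.6027, 0.1188, 0.0363]
orientation: [2.936, -1.104, -0.005]
contact_force: [-7.7, -4.4, 6.5]
grip_width: 0.0129
```

```bash
python3 -c "
from h import *
st()"
```

```text
t 14.7 rail-frame TCP mm x 53.78 y 15.22 z 36.33 F x -8.0 y -3.9 z 6.5 M [-0.87  1.6   0.06] turn to nominal deg [ 0.32  0.07 -0.03] grip 12.9
```

drive_tool(
  commands=[
    {"linear":[0.0008,-0.0009,-0.0004],"dr":[0.3,0.1,0],"jaw":1},
    {"linear":[0.0008,-0.0009,-0.0002],"dr":[0.1,0.1,0],"jaw":1},
  ],
)

```text
clock: 14.95
tcp_pos: [0.6027, 0.1188, 0.0364]
orientation: [2.938, -1.105, -0.002]
contact_force: [-6.7, -5.2, 3.3]
grip_width: 0.0129
```

```bash
python3 - <<'E'
from h import *
st()
im=viewer.grab_frame("wrist")[:,:,::-1];c=viewer.calibration("wrist");cv2.imwrite("pics/m_raw.png",im);np.savez("m.npz",**c)
cv2.imwrite("pics/m_w.png",cv2.resize(im[40:330,60:400],None,fx=2.3,fy=2.3,interpolation=cv2.INTER_CUBIC)[:600])
E
```

```text
t 14.95 rail-frame TCP mm x 53.84 y 15.27 z 36.40 F x -7.1 y -4.7 z 3.3 M [-0.86  1.43  0.06] turn to nominal deg [ 0.15  0.03 -0.02] grip 12.9
```

View pics/m_w.png

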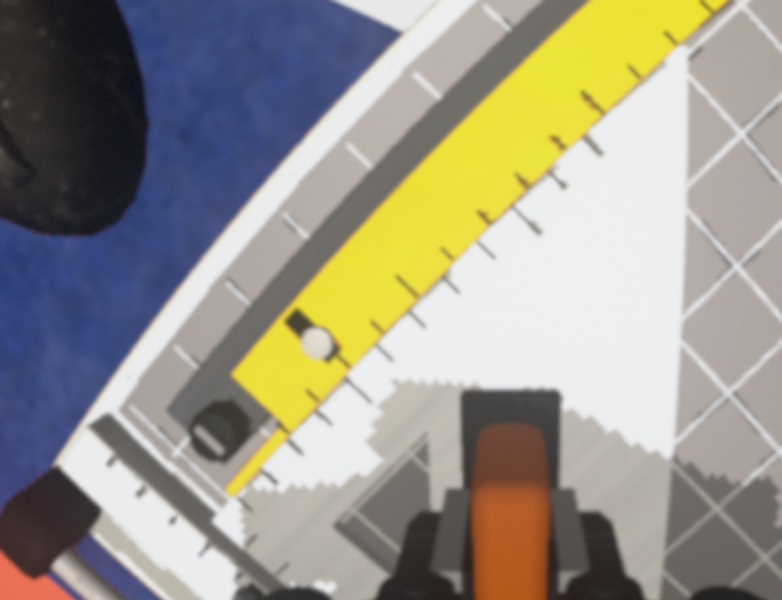

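drive_tool(
  commands=[
    {"linear":[0.0006,-0.0013,-0.0002],"dr":[0.1,0.1,0],"jaw":1},
    {"linear":[0.0006,-0.0013,-0.0001],"dr":[0.1,0.1,0],"jaw":1},
  ],
)

```text
clock: 15.25
tcp_pos: [0.6027, 0.1187, 0.0364]
orientation: [2.936, -1.105, -0.002]
contact_force: [-8.4, -5.2, 5.3]
grip_width: 0.0129
```

```bash
python3 -c "
from h import *
st()"
```

```text
t 15.25 rail-frame TCP mm x 53.82 y 15.21 z 36.37 F x -8.7 y -4.6 z 5.3 M [-0.98  1.62  0.13] turn to nominal deg [ 0.28 -0.01 -0.04] grip 12.9
```

drive_tool(
  commands=[
    {"linear":[0.0003,-0.0013,-0.0003],"dr":[0.3,0,0],"jaw":1},
    {"linear":[0.0003,-0.0013,-0.0002],"dr":[0.1,0,0],"jaw":1},
  ],
)

```text
clock: 15.5
tcp_pos: [0.6027, 0.1188, 0.0364]
orientation: [2.938, -1.106, -0.004]
contact_force: [-6.9, -6.0, 4.3]
grip_width: 0.0132
```

```bash
python3 -c "
from h import *
st()"
```

```text
t 15.5 rail-frame TCP mm x 53.81 y 15.25 z 36.36 F x -7.3 y -5.5 z 4.3 M [-1.14  1.34  0.13] turn to nominal deg [ 0.18  0.1  -0.06] grip 13.2
```

Both presses are in range; hold them.

drive_tool(
  commands=[
    {"linear":[0.0003,-0.0014,-0.0003],"dr":[0.2,0.1,-0.05],"jaw":1},
    {"linear":[0.0003,-0.0014,-0.0002],"dr":[0.15,0.05,0],"jaw":1},
    {"linear":[0.0003,-0.0014,-0.0002],"dr":[0.15,0.05,0],"jaw":1},
    {"linear":[0.0003,-0.0014,-0.0002],"dr":[0.15,0.05,0],"jaw":1},
  ],
)

```text
clock: 16.0
tcp_pos: [0.6027, 0.1188, 0.0364]
orientation: [2.938, -1.106, -0.004]
contact_force: [-6.6, -5.5, 3.4]
grip_width: 0.0126
```

```bash
python3 -c "
from h import *
st()"
```

```text
t 16.0 rail-frame TCP mm x 53.82 y 15.28 z 36.37 F x -6.9 y -5.1 z 3.4 M [-1.17  1.36  0.1 ] turn to nominal deg [ 0.18  0.08 -0.07] grip 12.6
```

drive_tool(
  commands=[
    {"linear":[0.0002,-0.0014,-0.0002],"dr":[0.15,0.05,0],"jaw":1},
    {"linear":[0.0002,-0.0014,-0.0002],"dr":[0.15,0.05,0],"jaw":1},
    {"linear":[0.0002,-0.0014,-0.0002],"dr":[0.15,0.05,0],"jaw":1},
    {"linear":[0.0002,-0.0014,-0.0002],"dr":[0.15,0.05,0],"jaw":1},
    {"linear":[0.0002,-0.0014,-0.0002],"dr":[0.15,0.05,0],"jaw":1},
    {"linear":[0.0002,-0.0014,-0.0002],"dr":[0.15,0.05,0],"jaw":1},
  ],
)

```text
clock: 16.75
tcp_pos: [0.6027, 0.1188, 0.0364]
orientation: [2.936, -1.107, -0.004]
contact_force: [-7.0, -5.4, 3.8]
grip_width: 0.0126
```

```bash
python3 - <<'E'
from h import *
st()
for i in range(4):
    im=viewer.grab_frame("wrist")[:,:,::-1];st()
cv2.imwrite("pics/n_raw.png",im)
cv2.imwrite("pics/n_w.png",cv2.resize(im[40:330,60:400],None,fx=2.3,fy=2.3,interpolation=cv2.INTER_CUBIC)[:600])
E
```

```text
t 16.75 rail-frame TCP mm x 53.79 y 15.24 z 36.37 F x -7.4 y -5.0 z 3.8 M [-1.16  1.33  0.19] turn to nominal deg [ 0.23  0.06 -0.13] grip 12.6
t 16.8 rail-frame TCP mm x 53.78 y 15.23 z 36.38 F x -7.5 y -6.1 z 3.7 M [-1.15  1.36  0.13] turn to nominal deg [ 0.24  0.06 -0.12] grip 13.0
t 16.85 rail-frame TCP mm x 53.85 y 15.25 z 36.44 F x -7.4 y -5.1 z 3.6 M [-1.13  1.31  0.17] turn to nominal deg [ 0.23  0.06 -0.12] grip 13.1
t 16.9 rail-frame TCP mm x 53.83 y 15.26 z 36.41 F x -7.2 y -4.8 z 4.7 M [-1.13  1.39  0.15] turn to nominal deg [ 0.23  0.06 -0.12] grip 13.0
t 16.95 rail-frame TCP mm x 53.81 y 15.23 z 36.37 F x -7.6 y -5.3 z 3.4 M [-1.14  1.29  0.16] turn to nominal deg [ 0.23  0.06 -0.12] grip 12.9
```

View pics/n_w.png

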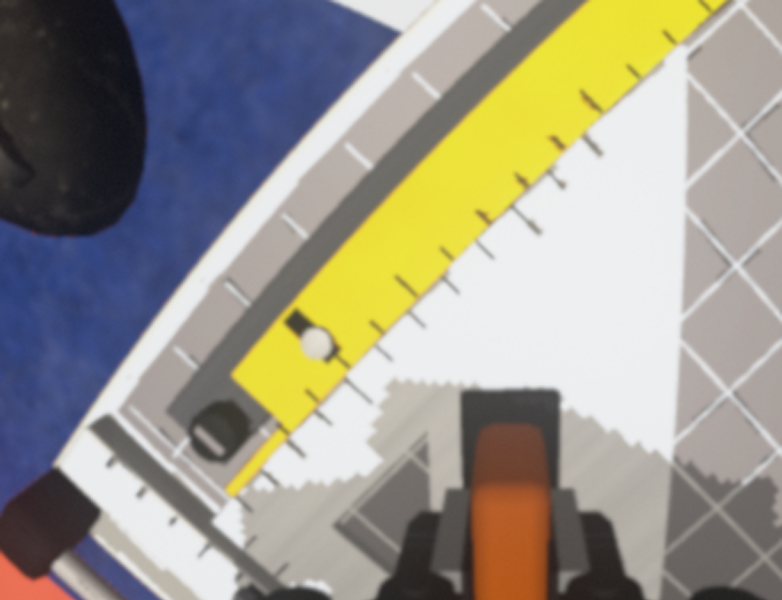

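drive_tool(
  commands=[
    {"linear":[-0.0002,-0.0018,-0.0004],"dr":[0.2,0.0,0],"jaw":1},
    {"linear":[-0.0003,-0.0019,-0.0004],"dr":[0.2,0.0,0],"jaw":1},
  ],
)

```text
clock: 17.2
tcp_pos: [0.6027, 0.1188, 0.0364]
orientation: [2.937, -1.108, -0.005]
contact_force: [-5.2, -6.5, 2.0]
grip_width: 0.0128
```

```bash
python3 -c "
from h import *
st()"
```

```text
t 17.2 rail-frame TCP mm x 53.81 y 15.26 z 36.39 F x -5.7 y -6.1 z 2.0 M [-1.46  1.2   0.24] turn to nominal deg [ 0.22  0.11 -0.16] grip 12.8
```

drive_tool(
  commands=[
    {"linear":[-0.0003,-0.0023,-0.0004],"dr":[0.2,0.05,-0.05],"jaw":1},
    {"linear":[-0.0003,-0.0023,-0.0004],"dr":[0.2,0.05,-0.05],"jaw":1},
    {"linear":[-0.0003,-0.0023,-0.0004],"dr":[0.2,0.05,-0.05],"jaw":1},
  ],
)

```text
clock: 17.58
tcp_pos: [0.6027, 0.1188, 0.0364]
orientation: [2.935, -1.107, -0.004]
contact_force: [-7.5, -8.1, 3.7]
grip_width: 0.0129
```

```bash
python3 -c "
from h import *
st()"
```

```text
t 17.57 rail-frame TCP mm x 53.81 y 15.29 z 36.42 F x -8.1 y -7.6 z 3.7 M [-1.51  1.33  0.15] turn to nominal deg [ 0.32  0.05 -0.12] grip 12.9
```

drive_tool(
  commands=[
    {"linear":[-0.0003,-0.0023,-0.0004],"dr":[0.25,0.05,-0.03],"jaw":1},
    {"linear":[-0.0003,-0.0023,-0.0004],"dr":[0.2,0.05,-0.03],"jaw":1},
    {"linear":[-0.0003,-0.0023,-0.0004],"dr":[0.2,0.05,-0.03],"jaw":1},
    {"linear":[-0.0003,-0.0023,-0.0004],"dr":[0.2,0.05,-0.03],"jaw":1},
    {"linear":[-0.0003,-0.0023,-0.0004],"dr":[0.2,0.05,-0.03],"jaw":1},
    {"linear":[-0.0003,-0.0023,-0.0004],"dr":[0.2,0.05,-0.03],"jaw":1},
    {"linear":[-0.0003,-0.0023,-0.0004],"dr":[0.2,0.05,-0.03],"jaw":1},
    {"linear":[-0.0003,-0.0023,-0.0004],"dr":[0.2,0.05,-0.03],"jaw":1},
  ],
)

```text
clock: 18.58
tcp_pos: [0.6027, 0.1188, 0.0366]
orientation: [2.93, -1.106, -0.003]
contact_force: [-7.5, -7.9, 3.4]
grip_width: 0.0134
```

```bash
python3 - <<'E'
from h import *
st()
for i in range(3):
    im=viewer.grab_frame("wrist")[:,:,::-1];c=viewer.calibration("wrist");st()
cv2.imwrite("pics/o_raw.png",im);np.savez("o.npz",**c)
G=im.astype(float)
# gap test: profile across the guide/square boundary & yaw of the yellow edge
hsv=cv2.cvtColor(im,cv2.COLOR_BGR2HSV);m=cv2.inRange(hsv,(22,120,120),(36,255,255))
cv2.imwrite("pics/o_m.png",m)
E
```

```text
t 18.57 rail-frame TCP mm x 53.80 y 15.28 z 36.62 F x -8.1 y -7.4 z 3.4 M [-1.4   1.39  0.23] turn to nominal deg [ 0.55 -0.11 -0.17] grip 13.4
t 18.62 rail-frame TCP mm x 53.80 y 15.26 z 36.63 F x -8.2 y -7.1 z 3.2 M [-1.45  1.4   0.24] turn to nominal deg [ 0.55 -0.11 -0.17] grip 12.9
t 18.68 rail-frame TCP mm x 53.81 y 15.31 z 36.62 F x -7.8 y -6.8 z 3.9 M [-1.43  1.37  0.24] turn to nominal deg [ 0.55 -0.11 -0.17] grip 12.8
t 18.73 rail-frame TCP mm x 53.80 y 15.29 z 36.63 F x -7.4 y -6.5 z 4.3 M [-1.43  1.32  0.29] turn to nominal deg [ 0.55 -0.11 -0.17] grip 12.5
```

drive_tool(
  commands=[
    {"linear":[0,0,0],"dr":[0,0,0],"jaw":1},
    {"linear":[-0.0004,0.0004,-0.0003],"dr":[0.2,0,0],"jaw":1},
    {"linear":[-0.001,0.002,-0.0005],"dr":[0.2,0,0],"jaw":1},
    {"linear":[-0.002,0.005,-0.001],"dr":[0,0,0],"jaw":1},
    {"linear":[0,0.005,-0.01],"dr":[0,0,0],"jaw":1},
    {"linear":[0,0,-0.03],"dr":[0,0,0],"jaw":1},
    {"linear":[0,0,-0.04],"dr":[0,0,0],"jaw":1},
    {"linear":[0,0,-0.04],"dr":[0,0,0],"jaw":1},
  ],
)

```text
clock: 19.73
tcp_pos: [0.5916, 0.1152, 0.1622]
orientation: [-2.937, 1.105, -0.002]
contact_force: [-0.4, 0.7, -1.4]
grip_width: 0.0131
```

drive_tool(
  commands=[
    {"linear":[0,0.02,-0.045],"dr":[0,0,0],"jaw":1},
    {"linear":[0,0.02,-0.03],"dr":[0,0,0],"jaw":1},
    {"linear":[0,0,0],"dr":[0,0,0],"jaw":1},
  ],
)

```text
clock: 20.1
tcp_pos: [0.5663, 0.0864, 0.2458]
orientation: [-2.93, 1.099, -0.017]
contact_force: [0.8, 0.9, -0.7]
grip_width: 0.0128
```

```bash
python3 - <<'E'
from h import *
st()
c=viewer.calibration("wrist");im=viewer.grab_frame("wrist")[:,:,::-1]
cv2.imwrite("pics/p_raw.png",im);np.savez("p.npz",**c)
cv2.imwrite("pics/p_w.png",cv2.resize(im,(800,600),interpolation=cv2.INTER_CUBIC))
E
```

```text
t 20.1 rail-frame TCP mm x 15.38 y -14.62 z 245.83 F x 0.8 y 0.9 z -0.7 M [-0.01 -0.04 -0.02] turn to nominal deg [-0.84 -0.34  0.08] grip 12.8
```

View pics/p_w.png

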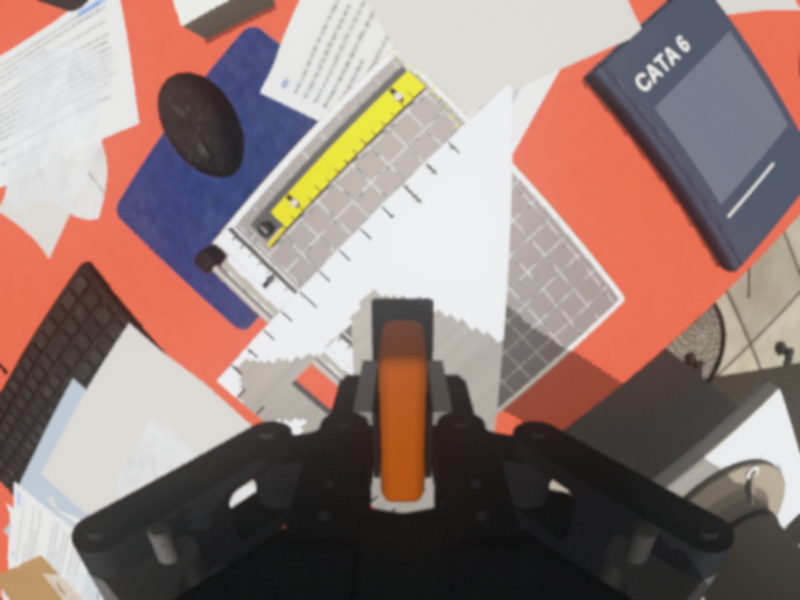

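```bash
cat > gy.py <<'E'
from h import *
import sys
def gyaw(raw,npz,fish=True,z=.036):
    c=dict(np.load(npz)) if isinstance(npz,str) else npz
    im=cv2.imread(raw);hsv=cv2.cvtColor(im,cv2.COLOR_BGR2HSV);m=cv2.inRange(hsv,(22,110,110),(36,255,255))
    n,l,s,_=cv2.connectedComponentsWithStats(m)
    ok=[i for i in range(1,n)]
    # world mapping: only component near guide
    best=max(ok,key=lambda i:s[i,4] if abs(onz(c,*_[i],z,fish)[0]-.66)<.05 and -.05<onz(c,*_[i],z,fish)[1]<.18 else 0)
    vs,us=np.where(l==best);P=np.array([onz(c,u,v,z,fish) for u,v in zip(us,vs)])
    out={}
    for side,fn in(("low",np.min),("high",np.max)):
        pts=[]
        lo,hi=P[:,1].min()+.02,P[:,1].max()-.03
        for y in np.arange(lo,hi,.003):
            q=P[abs(P[:,1]-y)<.0025]
            if len(q):pts.append((y,fn(q[:,0])))
        pts=np.array(pts)
        for k in range(4):
            f=np.polyfit(pts[:,0],pts[:,1],1);r=pts[:,1]-np.polyval(f,pts[:,0]);pts=pts[abs(r)<max(2*r.std(),.0006)]
        out[side]=(round(-np.degrees(np.arctan(f[0])),2),round(float(r.std())*1e3,2),len(pts))
    return s[best,4],out
E
python3 - <<'E'
from gy import *
print(gyaw("pics/a_top.png",viewer.calibration("top"),False))
print("start g",gyaw("pics/g_raw.png","g.npz"))
print("start i",gyaw("pics/i_wrist.png","i_wrist.npz"))
print("pressed",gyaw("pics/o_raw.png","o.npz"))
print("now",gyaw("pics/p_raw.png","p.npz"))
cv2.imwrite("pics/p_top.png",viewer.grab_frame("top")[:,:,::-1])
print("now top",gyaw("pics/p_top.png",viewer.calibration("top"),False))
E
```

```text
(np.int32(384), {'low': (np.float64(-3.6), 0.84, 40), 'high': (np.float64(-3.84), 0.81, 40)})
start g (np.int32(1691), {'low': (np.float64(-3.7), 0.11, 27), 'high': (np.float64(-3.45), 0.12, 27)})
start i (np.int32(4768), {'low': (np.float64(-3.63), 0.17, 42), 'high': (np.float64(-3.56), 0.11, 42)})
pressed (np.int32(12013), {'low': (np.float64(3.73), 0.16, 42), 'high': (np.float64(3.85), 0.08, 42)})
now (np.int32(2355), {'low': (np.float64(3.8), 0.28, 41), 'high': (np.float64(3.79), 0.19, 41)})
now top (np.int32(118), {'low': (np.float64(5.12), 0.85, 12), 'high': (np.float64(1.26), 0.01, 13)})
```

```bash
python3 -c "
from h import *
plan([.478,-.208,.2],-41.2)"
```

```text
tcp [0.5655 0.0875 0.2429] yawx -41.03 t 20.2
tool shift [0.1279 0.2808 0.04  ] turn deg [-0.66 -0.15  0.17]
target-frame shift (after turn) [0.1288 0.2799 0.0429]
```

drive_tool(
  commands=[
    {"linear":[0.021,0.046,0.002],"dr":[-0.6,-0.2,0.2],"jaw":1},
    {"linear":[0.021,0.046,0.002],"dr":[0,0,0],"jaw":1},
    {"linear":[0.021,0.046,0.002],"dr":[0,0,0],"jaw":1},
    {"linear":[0.021,0.046,0.002],"dr":[0,0,0],"jaw":1},
    {"linear":[0.021,0.046,0.002],"dr":[0,0,0],"jaw":1},
    {"linear":[0.015,0.035,0.002],"dr":[0,0,0],"jaw":1},
    {"linear":[0,0,0],"dr":[0,0,0],"jaw":1},
    {"linear":[0,0,0],"dr":[0,0,0],"jaw":1},
  ],
)

```text
clock: 21.2
tcp_pos: [0.4784, -0.1911, 0.2168]
orientation: [-2.944, 1.088, 0.03]
contact_force: [0.9, 0.4, -0.8]
grip_width: 0.0131
```

```bash
python3 - <<'E'
from h import *
plan([.478,-.208,.08],-41.2)
c=viewer.calibration("top");im=viewer.grab_frame("top")[:,:,::-1]
cv2.imwrite("pics/q_top.png",cv2.resize(im[160:320,170:450],None,fx=2.8,fy=2.8,interpolation=cv2.INTER_CUBIC))
c=viewer.calibration("wrist");im=viewer.grab_frame("wrist")[:,:,::-1]
cv2.imwrite("pics/q_w.png",cv2.resize(im,(800,600),interpolation=cv2.INTER_CUBIC));np.savez("q.npz",**c)
E
```

```text
tcp [ 0.4784 -0.1911  0.2168] yawx -40.56 t 21.2
tool shift [0.0132 0.0126 0.1367] turn deg [0.24 1.06 0.64]
target-frame shift (after turn) [0.0109 0.013  0.1368]
```

View pics/q_w.png

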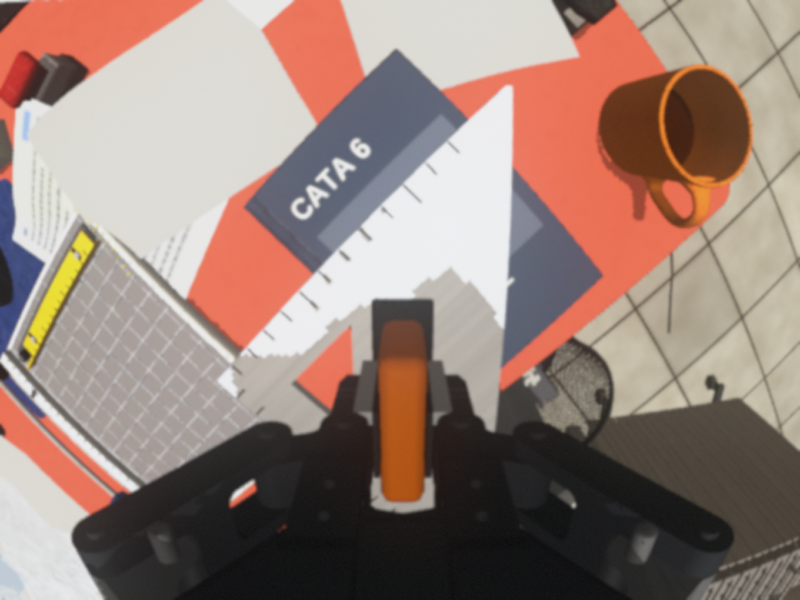

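View pics/q_top.png

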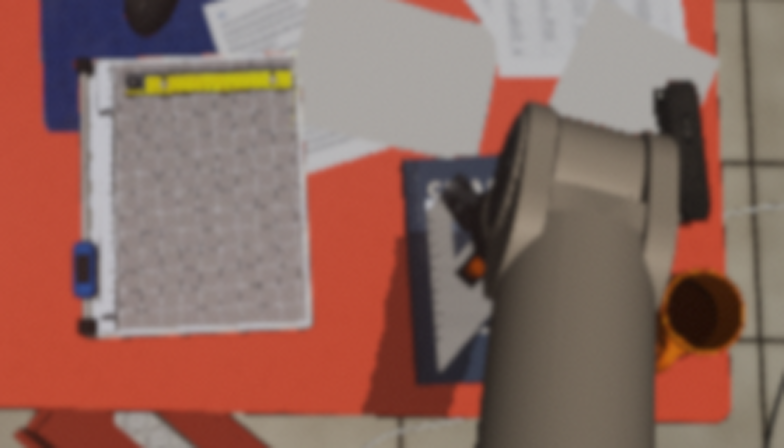

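drive_tool(
  commands=[
    {"linear":[0.0115,0.013,0.03],"dr":[0.2,1.0,0.6],"jaw":1},
    {"linear":[0,0,0.035],"dr":[0,0,0],"jaw":1},
    {"linear":[0,0,0.035],"dr":[0,0,0],"jaw":1},
    {"linear":[0,0,0.02],"dr":[0,0,0],"jaw":1},
    {"linear":[0,0,0],"dr":[0,0,0],"jaw":1},
    {"linear":[0,0,0],"dr":[0,0,0],"jaw":1},
  ],
)

```text
clock: 22.05
tcp_pos: [0.4841, -0.2007, 0.0949]
orientation: [-2.946, 1.083, -0.006]
contact_force: [0.1, 0.7, -1.2]
grip_width: 0.0127
```

```bash
python3 - <<'E'
from h import *
plan([.478,-.208,.044],-41.2); st()
E
```

```text
tcp [ 0.4841 -0.2007  0.0949] yawx -40.35 t 22.05
tool shift [-0.      0.0097  0.0508] turn deg [-0.23 -0.14  0.85]
target-frame shift (after turn) [0.0002 0.0095 0.0509]
t 22.05 rail-frame TCP mm x -85.73 y -295.70 z 94.85 F x 0.1 y 0.7 z -1.2 M [-0.02 -0.    0.03] turn to nominal deg [-0.23 -0.14  0.85] grip 12.7
```

drive_tool(
  commands=[
    {"linear":[0,0.0095,0.015],"dr":[-0.2,-0.1,0.8],"jaw":1},
    {"linear":[0,0,0.015],"dr":[0,0,0],"jaw":1},
    {"linear":[0,0,0.01],"dr":[0,0,0],"jaw":1},
    {"linear":[0,0,0.005],"dr":[0,0,0],"jaw":1},
    {"linear":[0,0,0],"dr":[0,0,0],"jaw":1},
  ],
)

```text
clock: 22.68
tcp_pos: [0.4788, -0.2087, 0.0482]
orientation: [-2.941, 1.105, -0.005]
contact_force: [0.7, 0.2, -0.9]
grip_width: 0.0129
```

```bash
python3 - <<'E'
from h import *
plan([.478,-.208,.0425],-41.2); st()
E
```

```text
tcp [ 0.4788 -0.2087  0.0482] yawx -41.21 t 22.675
tool shift [-0.0011 -0.      0.0057] turn deg [-0.08 -0.18 -0.01]
target-frame shift (after turn) [-0.0011 -0.      0.0057]
t 22.68 rail-frame TCP mm x -91.52 y -303.31 z 48.19 F x 0.7 y 0.2 z -0.9 M [ 0.02  0.01 -0.02] turn to nominal deg [-0.08 -0.18 -0.01] grip 12.9
```

drive_tool(
  commands=[
    {"linear":[0,0,0.004],"dr":[-0.1,-0.2,0],"jaw":1},
    {"linear":[0,0,0.001],"dr":[0,0,0],"jaw":1},
    {"linear":[0,0,0.0005],"dr":[0,0,0],"jaw":1},
  ],
)

```text
clock: 23.05
tcp_pos: [0.4795, -0.2088, 0.0429]
orientation: [2.941, -1.105, 0.001]
contact_force: [-0.7, -0.5, -1.5]
grip_width: 0.013
```

```bash
python3 -c "
from h import *
st()"
```

```text
t 23.05 rail-frame TCP mm x -90.79 y -303.46 z 42.95 F x -0.7 y -0.4 z -1.5 M [ 0.01  0.01 -0.02] turn to nominal deg [-0.01 -0.04  0.01] grip 13.0
```

drive_tool(
  commands=[
    {"linear":[0,0,0.0005],"dr":[0,0,0],"jaw":1},
    {"linear":[0,0,0.0004],"dr":[0,0,0],"jaw":1},
  ],
)

```text
clock: 23.3
tcp_pos: [0.4797, -0.2089, 0.0423]
orientation: [2.941, -1.105, 0.002]
contact_force: [-0.1, 0.8, -1.1]
grip_width: 0.0129
```

```bash
python3 -c "
from h import *
st()"
```

```text
t 23.3 rail-frame TCP mm x -90.64 y -303.53 z 42.27 F x -0.0 y 0.8 z -1.1 M [ 0.01  0.03 -0.03] turn to nominal deg [-0.02 -0.07  0.01] grip 12.9
```

drive_tool(
  commands=[
    {"linear":[0,0,0.0006],"dr":[0,0,0],"jaw":1},
    {"linear":[0,0,0.0003],"dr":[0,0,0],"jaw":1},
  ],
)

```text
clock: 23.55
tcp_pos: [0.4798, -0.2088, 0.0421]
orientation: [2.941, -1.105, 0.002]
contact_force: [-2.3, 0.5, 2.7]
grip_width: 0.0128
```

drive_tool(
  commands=[
    {"linear":[0,0,0],"dr":[0,0,0],"jaw":0.5},
    {"linear":[0,0,0],"dr":[0,0,0],"jaw":0.5},
    {"linear":[0,0,0],"dr":[0,0,0],"jaw":0.4},
    {"linear":[0,0,0],"dr":[0,0,0],"jaw":0.4},
  ],
)

```text
clock: 24.05
tcp_pos: [0.48, -0.209, 0.0421]
orientation: [2.941, -1.105, 0.003]
contact_force: [-0.5, -0.5, -0.5]
grip_width: 0.0515
```

```bash
python3 -c "
from h import *
st()
im=viewer.grab_frame('wrist')[:,:,::-1]
cv2.imwrite('pics/r_w.png',cv2.resize(im,(800,600),interpolation=cv2.INTER_CUBIC))"
```

```text
t 24.05 rail-frame TCP mm x -90.28 y -303.68 z 42.06 F x -0.5 y -0.4 z -0.5 M [ 0.02  0.02 -0.01] turn to nominal deg [-0.03 -0.11  0.01] grip 51.5
```

View pics/r_w.png

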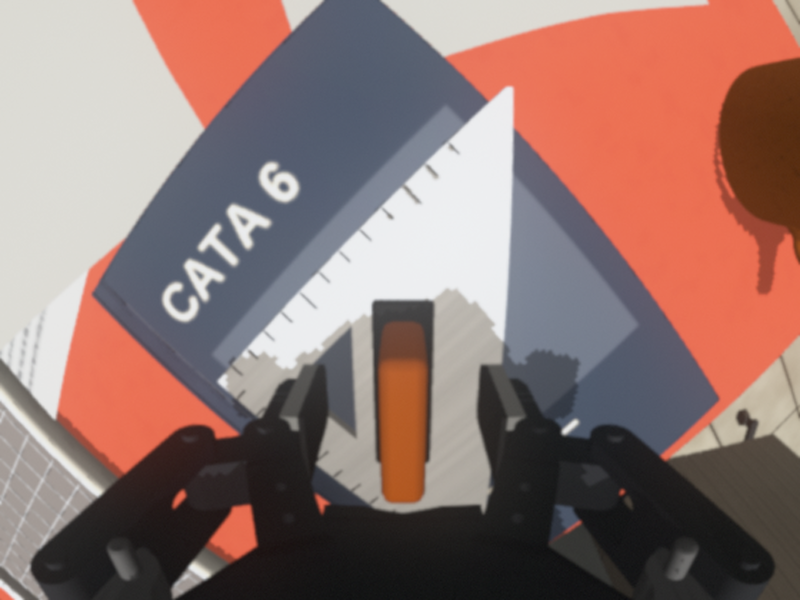

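Released, lying on the book. Retreat straight up.

drive_tool(
  commands=[
    {"linear":[0,0,-0.015],"dr":[0,0,0],"jaw":0.3},
    {"linear":[0,0,-0.03],"dr":[0,0,0],"jaw":0.2},
    {"linear":[0,0,-0.05],"dr":[0,0,0],"jaw":0},
    {"linear":[0,0,-0.05],"dr":[0,0,0],"jaw":0},
    {"linear":[0,0,-0.04],"dr":[0,0,0],"jaw":0},
    {"linear":[-0.05,0,0],"dr":[0,0,0],"jaw":0},
    {"linear":[-0.05,0,0],"dr":[0,0,0],"jaw":0},
    {"linear":[0,0,0],"dr":[0,0,0],"jaw":0},
  ],
)

```text
clock: 25.1
tcp_pos: [0.4035, -0.1415, 0.2406]
orientation: [-2.94, 1.105, -0.016]
contact_force: [0.4, -0.6, -0.2]
grip_width: 0.0854
```

```bash
python3 - <<'E'
from gy import *
st()
c=viewer.calibration("wrist");im=viewer.grab_frame("wrist")[:,:,::-1]
cv2.imwrite("pics/s_w.png",cv2.resize(im,(800,600),interpolation=cv2.INTER_CUBIC));cv2.imwrite("pics/s_raw.png",im);np.savez("s.npz",**c)
s=viewer.grab_frame("scene")[:,:,::-1];cv2.imwrite("pics/s_scene.png",s)
t=viewer.grab_frame("top")[:,:,::-1];cv2.imwrite("pics/s_topraw.png",t)
cv2.imwrite("pics/s_top.png",cv2.resize(t[160:320,170:450],None,fx=2.8,fy=2.8,interpolation=cv2.INTER_CUBIC))
for a,b,f in(("pics/s_topraw.png",viewer.calibration("top"),False),("pics/s_raw.png","s.npz",True)):
    try: print(gyaw(a,b,f))
    except Exception as e: print(e)
E
```

```text
t 25.1 rail-frame TCP mm x -162.22 y -231.23 z 240.59 F x 0.4 y -0.6 z -0.2 M [-0.04 -0.01 -0.01] turn to nominal deg [-0.24 -0.53 -0.01] grip 85.4
(np.int32(383), {'low': (np.float64(4.0), 0.91, 39), 'high': (np.float64(3.81), 0.87, 39)})
(np.int32(1198), {'low': (np.float64(3.94), 0.26, 42), 'high': (np.float64(3.79), 0.23, 40)})
```

View pics/s_w.png

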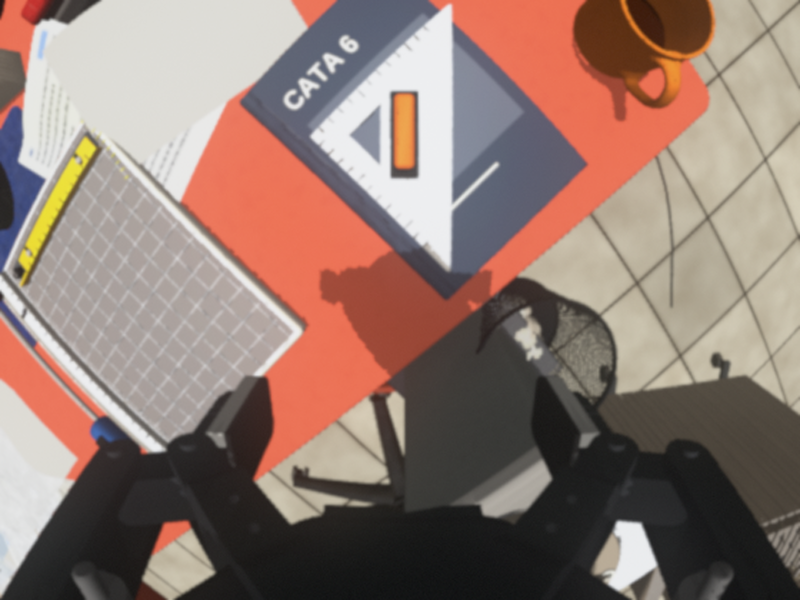

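View pics/s_scene.png

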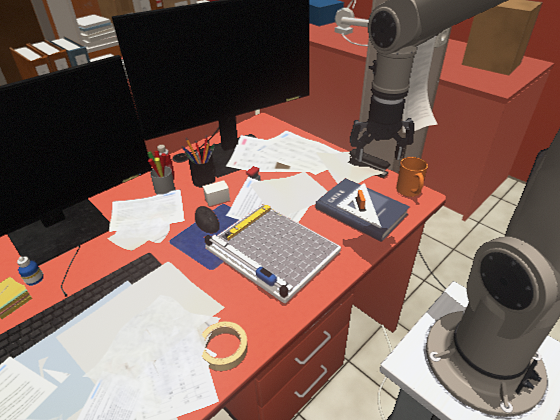

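View pics/s_top.png

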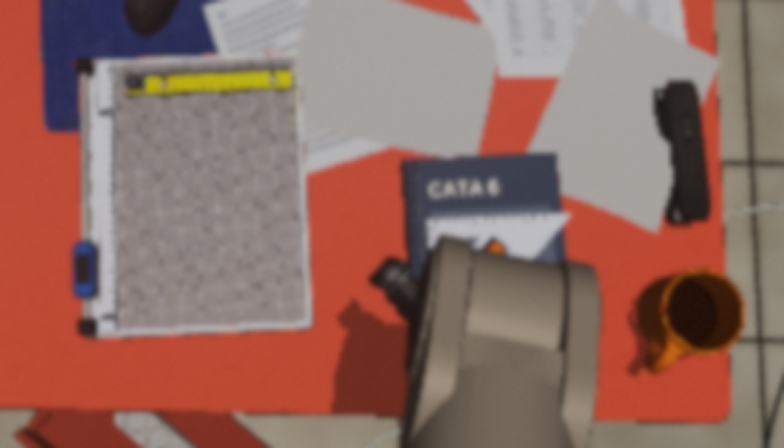

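```bash
python3 -c "
from bench import job
print(job.hand_in())"
```

```text
the job is handed in; nothing more can be done
None
```

I squared the guide to the rail with the set square, put the square back on the dark blue book, and handed the job in at about 25 s of the 67 s allowed. No verdict was reported.

- **Pressing:** I picked up the square by its orange grip, lay it on the bed and pressed it to the rail by touch. Then I slid it along until the guide swung round and both edges sat tight with no visible gap. I held it there for about 3.5 s. In the last second or more the wrist force was about 8 N towards the guide and 7 to 7.5 N towards the rail. These are wrist readings that include friction and about 3 N of pressure on the bed, so the force on each face is only known to within 2 to 3 N. The highest side force I read was about 9 N, against the 25 N limit.
- **Guide:** after lifting the square away, the guide measured 3.8 to 3.9° in the wrist camera and 3.8 to 4.0° in the top camera. The rail measured 3.7 to 3.9°. They agree within about 0.3°, inside the 0.8° allowed.
- **Square and book:** the square lies flat and released, its grip about 10 mm from the book's centre. The book is where it was and the gripper is clear, open and touching nothing.
- **Disagreements:** a top view taken while the arm blocked the guide gave useless angles (1.3° and 5.1°), so I ignored it. The two cameras also differ by about 2 mm on where the rail is, so I found its position by touch. The square tilted up to about 0.5° while pressed, within the limit.

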